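# Book a delivered carton into its bin with the holstered scanner

### The job

Book the delivered carton into the bin of red caps: draw the scanner out of its holster, hold it steady for a second about 10 cm off the barcode label on the carton's top, pointing squarely at its middle, then turn it to point squarely at the middle of the sloping label on the front of the blue bin with the red caps, again from about 10 cm. Finish there, still holding the scanner raised in the gripper, steady on the bin's label and touching nothing else; leave the carton, the bins and everything else standing where they are.

Things in the scene. Friction and masses are not known exactly. Their poses are not given: they have to be found in the camera images.
- scanner: Black and yellow pistol barcode scanner, 0.24 kg, parked upright, nose down. Origin: middle of the dark red window in the nose's end; +z runs from the window back through the head, so it points along -z. Head: 62 (y) by 46 (x) up to z 30, then 50 by 42 up to z 106. Handle: to -x, 30 wide (y), 34 deep, 100 long, rising 12 degrees, end at x -113. Centre of mass near x -19, z 62. Reads by itself.
- scanner_grip (a point): Good place to grip the scanner: middle of its handle's thickness, at x -55, y 0, z 90 in the scanner's frame, 107 above the counter when parked, clear of the holster's wall. Grip across the handle's 30 mm (along the scanner's y) from above. Same axes as the scanner.
- holster: Scanner's holster, screwed to the counter, left or right of the work place (carton on the other side). Black base 130 by 120 by 12 high; grey upright pocket open at the top, inside 52 (x) by 68 (y), walls 5, rim 75 and rubber floor 16 above the counter. The nose stands 59 deep in it, 3 play, axes along the holster's, handle over the -x wall. Origin: on the counter under the pocket's middle.
- carton: Delivered cardboard carton, 150 (x) by 120 (y) by 80 high, brown tape strip, white barcode label on top. Origin: centre of its underside. Loose, about 0.7 kg.
- carton_label: White barcode label, 50 by 80, flat on the carton's top, 81 above the counter. Origin: middle of its printed face; z points straight out of the face, y runs along the label's long side. It is fixed to the carton.
- bin_red: Open-front blue plastic picking bin, 105 wide (y), 165 deep (x), 75 high; it holds red plastic caps. It stands on a grey tray, 20 above the counter. Origin: centre of its underside; +x to its back. Its label holder reaches 114 to -x (front). The three bins stand side by side, about 25 apart, in any order. Loose, 0.9 kg.
- bin_red_label: White barcode label, 36 by 72, in the white holder on the front of the bin of red caps. Its face slopes back and looks 45 degrees upward, to the bin's front (the robot's side); its middle is 34 above the bin's underside and 97 before the bin's origin. Origin: middle of its printed face; z points straight out of the face, y runs along the label's long side. It is fixed to the bin.
- bin_steel: Open-front blue plastic picking bin, 105 wide (y), 165 deep (x), 75 high; it holds steel pipe couplings. It stands on a grey tray, 20 above the counter. Origin: centre of its underside; +x to its back. Its label holder reaches 114 to -x (front). The three bins stand side by side, about 25 apart, in any order. Loose, 0.9 kg.
- bin_boxes: Open-front blue plastic picking bin, 105 wide (y), 165 deep (x), 75 high; it holds small yellow and white boxes. It stands on a grey tray, 20 above the counter. Origin: centre of its underside; +x to its back. Its label holder reaches 114 to -x (front). The three bins stand side by side, about 25 apart, in any order. Loose, 0.9 kg.
- spray_can: Silver and white spray can, brown cap, 67 diameter, 203 high, standing. Bystander. Origin: centre of its underside.
- oil_filter: White oil filter, 76 diameter, 92 high, standing. Bystander. Origin: centre of its underside.
- part_box: Blue parts box, 85 by 60 by 45 high, between holster and carton, near the robot. Bystander. Origin: centre of its underside.
- tape_roll: Roll of brown packing tape, 96 diameter, 48 high, lying flat. Bystander. Origin: centre of its underside.
- bearing: Steel ball bearing, 62 diameter, 16 high, lying flat. Bystander. Origin: centre of its underside.
Not all that is in view belongs to the job. Leave any green or turquoise look-alike of the scanner alone.

How it is judged:
By the outcome, as a careful person would: the job done as asked, in the order asked, and still so for the second after the job is handed in, while the arm keeps its last pose, push and grip.
It also fails if it takes over 51 s, if anything falls off the work surface, if the arm or the gripper's body presses on something with over 40 N, if the wrist force passes 120 N, or if a joint passes its speed limit or range.

### The arm

A 7-joint arm with a two-finger parallel gripper is mounted at the origin on the work surface. World frame = base frame: x ahead of the robot, y to its left, z up, the work surface at z = 0. Lengths are in m, angles in degrees, forces in N, time in s.
With the tool pointing down it reaches from about 0.425 to 0.95 m from the base axis. Payload 16.7 kg.
Tool frame: the origin (TCP) lies at the very end of the fingers, on their centre line; the grasp point (between the pads) lies 19 mm behind it (robot.pinch_z is the distance from the TCP to the grasp point, in m); z points along the fingers, y is the direction in which the jaws open and shut (so a half turn about z gives the same grasp; the last joint's range is limited). The gripper opens to 94 mm and grips with 3 to 60 N. Pads are 16 mm wide; open, the fingers measure 119 mm over their backs; the gripper's body (75 mm by 177 mm) begins 78 mm behind the grasp point.
Start: joints at [55.262, 24.414, 4.234, 92.017, -1.954, 63.644, -3.845], TCP at [0.298, -0.606, 0.205] pointing down, gripper open.
Joint ranges: [-163.25, 163.25], [-28.42, 122.38], [-70.27, 78.77], [12.13, 141.07], [-58.53, 238.53], [9.26, 117.41], [-156.51, 156.51]. Speed limits (degrees/s): [108.29, 108.29, 136.94, 136.94, 172.46, 172.46, 172.46].

### API

Orientations are given as [roll, pitch, yaw] about the fixed x, y, z axes, in that order (R = Rz(yaw) Ry(pitch) Rx(roll)).
In Python, from workcell import sense, cams, workorder, robot gives the robot as it stands.
- The arm moves only by the tool carry_out, never from a script. Its argument "series" is a list that holds one entry, the list of rows, each a list of 5 numbers: the shift along the world's x, y, z in m, then the turn about the world's z in rad, then the closure in counts, from 0 (fully open) to 255 (shut). A call has 1 to 10 rows; each row shifts and turns the pose as measured when the row begins; what a row does not reach is not made up. A row lasts 1/12 s, in which the tool goes at most 41.7 mm and 7.16 degrees, less where a joint would pass 70% of its speed; a pose out of reach is approached as far as the arm can. A call is refused whole if a number of a shift passes 0.0417 or a number of a turn 0.125, either way. A call with a gripper value outside its range is refused whole. The fingers move at their own pace and stop on an object; "force" is the grip in N (left out, the last holds). Time passes only in rows, so rows that do not move let the fingers close. It gives the time, the measured TCP pose, the force and the opening at its end, in the units of the state.
- sense(): the state, without advancing time (a new reading comes with each control period).
- cams.camera(name): name is "scene" or "top" or "wrist"; returns (picture, depth): 420x560x3 uint8, red, green, blue; 420x560 float32, m along the optical axis (not along the pixel's ray), 0 where there is no reading.
- cams.camera_model(name): a dict with "fx", "fy", "cx", "cy" (pixels), "position" and "attitude" of the camera in the world. Camera axes: x right, y down, z forward; pixel columns grow to the right and rows downward; lengths in m; the calibration is good to about 2 mm. A picture is of the moment at which its call begins: read the wrist's pose just before it. camera_model takes no time and is no camera call; for the wrist camera it gives the pose at the moment of the call.
- workorder.finish_job(): hands the job in, once; it reports no verdict.
The state is a dict: "t": time; "joint_positions": joint angles; "dq": joint speeds; "tau": joint torques, N m; "ee_pos": TCP position; "tool_rot": TCP orientation; "contact_force": force on the tool from outside, world axes, zero at the start; "wrist_torque": the same for the moment, N m; "width": finger opening in m.
Only numpy, scipy, OpenCV 4.12 (cv2) and the standard library are available. Lean on these libraries where they do the work, as an engineer would, in place of code of your own. Each camera call takes 0.05 s, during which the arm holds its last target.

## Working session

There is one attempt and no reset: what is moved stays moved. The work goes in short steps, Python scripts to look and compute and a tool call to move; the robot and the scene stay as the last step left them, time stands still between calls to the robot, and variables do not carry over. Pictures are saved under pics/ and viewed, and the job is handed in when it is done.

Besides the shell and the picture viewer there is one more tool, called after "Emit:" by a JSON object that holds its "fn" and its "kwargs", one argument or row to a line. carry_out: Moves the arm, as the interface text tells. Its arguments: {"type":"object","properties":{"series":{"type":"array"},"force":{"type":"number"}},"required":["series"]}

```bash
ls; mkdir -p pics; cat > h.py <<'E'
from workcell import sense, cams, workorder, robot
import numpy as np, cv2
from scipy.spatial.transform import Rotation as Rn
def snap(name,fn,crop=None,scale=1):
    m=cams.camera_model(name); p,d=cams.camera(name)
    np.savez(f'pics/{fn}.npz',p=p,d=d,m=np.array(m,dtype=object))
    save(fn,p,crop,scale); return p,d,m
def save(fn,p,crop=None,scale=1):
    q=p
    if crop: q=p[crop[1]:crop[3],crop[0]:crop[2]]
    q=cv2.resize(q,None,fx=scale,fy=scale,interpolation=cv2.INTER_CUBIC)
    cv2.imwrite(f'pics/{fn}.png',q[:,:,::-1])
E
python3 - <<'E'
from h import *
s=sense(); print(s); print([a for a in dir(robot) if a[0]!='_'])
for n in ('scene','top','wrist'):
    p,d,m=snap(n,n+'0'); print(n,m)
E
```

```text
pics
{'t': 0.0, 'joint_positions': array([55.2594176 , 24.45030702,  4.23117243, 92.05265431, -1.95163539,
       63.64524329, -3.84443827]), 'dq': array([ 0.18166928, -0.04015147, -0.00618148,  0.05508192,  0.02003866,
       -0.02145039,  0.00367409]), 'tau': array([ 3.98933707e-05, -9.35818148e+01,  3.66693132e+00, -4.54206562e+01,
       -4.87061078e-02,  2.00079661e-02,  7.06708420e-05]), 'ee_pos': array([ 0.2975105 , -0.60538959,  0.20476474]), 'tool_rot': array([-1.79924285e+02,  7.50408586e-03,  2.61742491e+01]), 'contact_force': array([0.12216616, 0.05322706, 0.25022457]), 'wrist_torque': array([ 0.01744308, -0.01225207,  0.00390914]), 'width': 0.09379411596312476}
['PlanningError', 'pinch_z']
scene {'fx': 417.1114959987449, 'fy': 417.1114959987449, 'cx': 275.85097117054505, 'cy': 204.30439731266674, 'position': array([1.10116675, 0.47772159, 1.29222986]), 'attitude': array([-147.46889262,   -0.84573343,  132.1213227 ])}
top {'fx': 463.59658450254335, 'fy': 463.59658450254335, 'cx': 275.58979719271207, 'cy': 211.5550802375876, 'position': array([0.30544941, 0.00776167, 1.39594235]), 'attitude': array([-1.71699783e+02, -2.49066622e-02, -8.85924518e+01])}
wrist {'fx': 349.7725225529438, 'fy': 349.7725225529438, 'cx': 280.46692151510086, 'cy': 209.29644833791573, 'position': array([ 0.36045777, -0.57392846,  0.38412079]), 'attitude': array([ 1.65978617e+02, -1.48504736e-04, -6.37842144e+01])}
```

View pics/scene0.png

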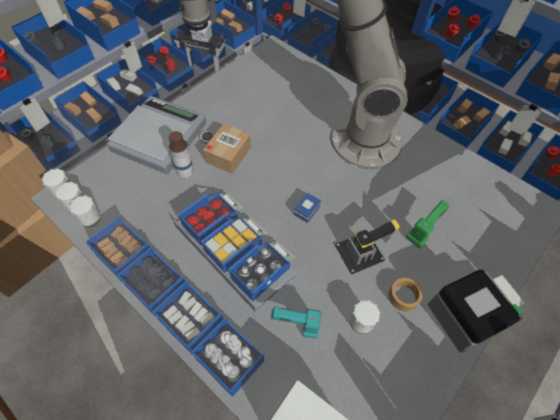

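View pics/top0.png

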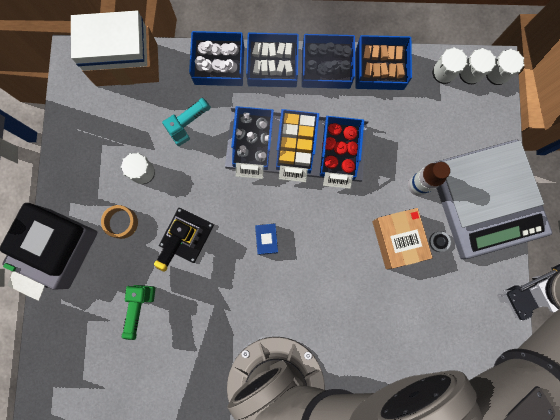

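View pics/wrist0.png

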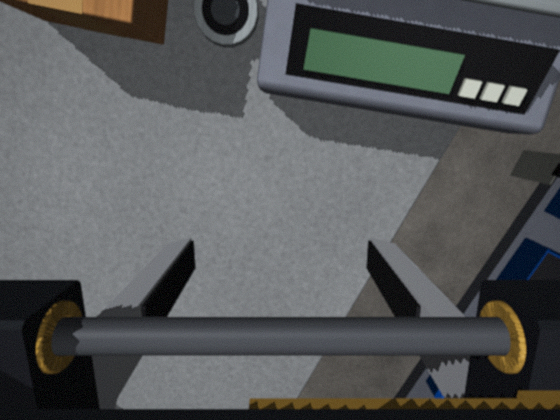

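```bash
cat >> h.py <<'E'
def load(fn):
    z=np.load(f'pics/{fn}.npz',allow_pickle=True); return z['p'],z['d'],z['m'].item()
def camR(m): return Rn.from_euler('xyz',m['attitude'],degrees=True).as_matrix()
def pts(d,m):
    v,u=np.mgrid[0:d.shape[0],0:d.shape[1]]
    X=np.stack([(u-m['cx'])/m['fx']*d,(v-m['cy'])/m['fy']*d,d],-1)
    return X@camR(m).T+m['position']
def proj(P,m):
    c=(np.atleast_2d(P)-m['position'])@camR(m)
    return np.c_[c[:,0]/c[:,2]*m['fx']+m['cx'],c[:,1]/c[:,2]*m['fy']+m['cy']]
def onplane(u,v,m,z):
    r=camR(m)@np.array([(u-m['cx'])/m['fx'],(v-m['cy'])/m['fy'],1]); return m['position']+r*(z-m['position'][2])/r[2]
E
python3 - <<'E'
from h import *
p,d,m=load('top0')
save('top_hol',p,(130,190,240,290),6)
save('top_car',p,(360,190,470,280),6)
save('top_bins',p,(220,95,380,195),5)
X=pts(d,m)
for u,v in [(100,380),(175,245),(160,265),(405,243),(345,180),(325,180),(250,172),(205,210)]: print(u,v,X[v,u].round(4))
E
```

```text
100 380 [0.0054 0.5064 0.0023]
175 245 [0.3919 0.2868 0.1175]
160 265 [0.3358 0.3216 0.1304]
405 243 [ 0.4158 -0.3567  0.0843]
345 180 [ 0.5997 -0.1902  0.0574]
325 180 [ 0.6004 -0.1323  0.0475]
250 172 [0.6172 0.0906 0.0559]
205 210 [ 5.086e-01  2.271e-01 -2.000e-04]
```

View pics/top_hol.png

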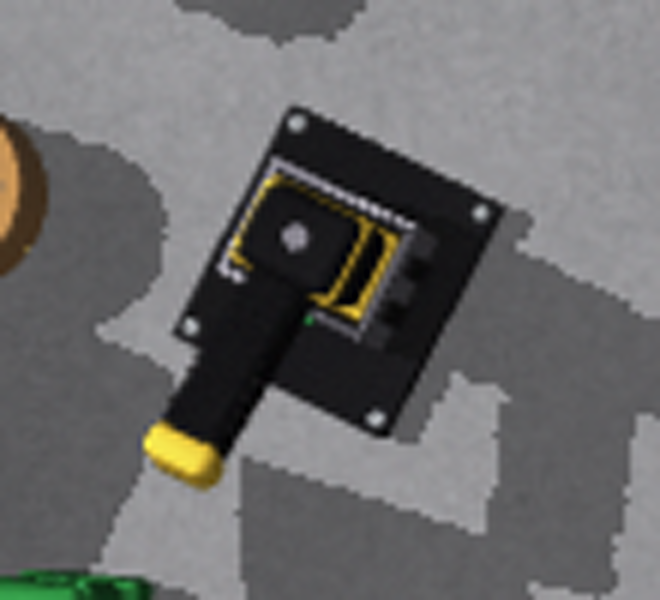

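View pics/top_car.png

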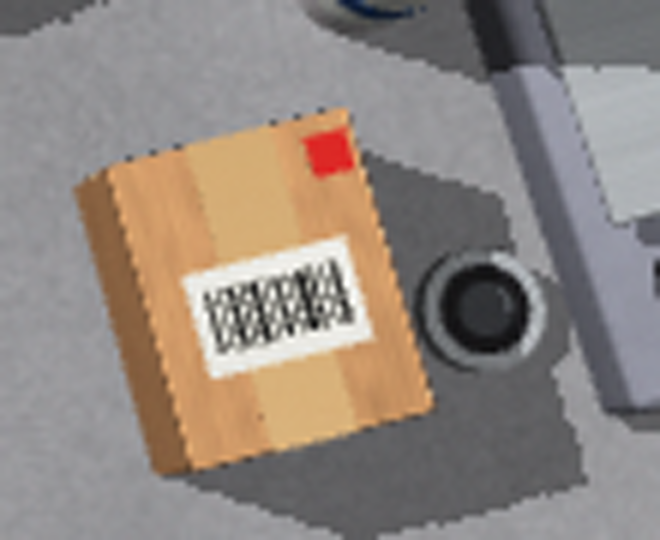

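View pics/top_bins.png

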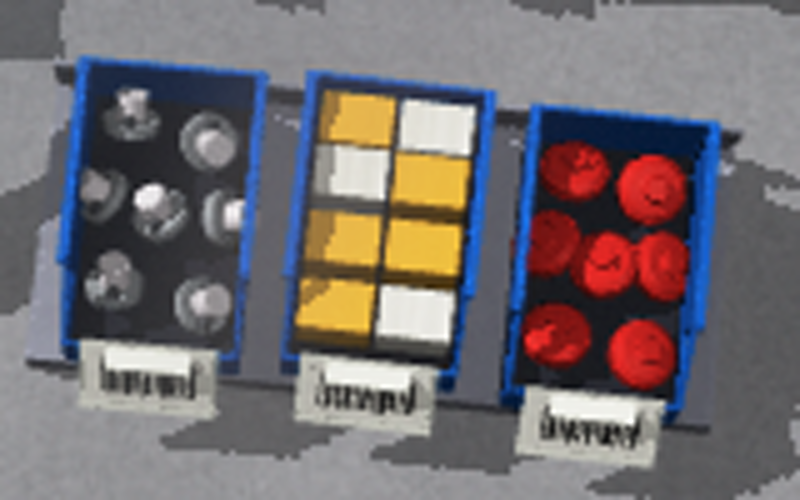

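```bash
python3 - <<'E'
from h import *
p,d,m=load('top0')
f=lambda u,v,ox,oy,s,z: onplane(u/s+ox-0.5+0.5/s,v/s+oy-0.5+0.5/s,m,z)
b=np.array([f(u,v,130,190,6,.012) for u,v in [(292,108),(505,205),(383,435),(178,333)]])
print('base',b.round(4),b.mean(0).round(4)); 
e=np.diff(np.r_[b,b[:1]],axis=0);print(np.linalg.norm(e,axis=1).round(4),np.degrees(np.arctan2(e[:,1],e[:,0])).round(1))
b=np.array([f(u,v,360,190,6,.081) for u,v in [(183,275),(347,235),(373,338),(213,378)]])
print('label',b.round(4),b.mean(0).round(4)); 
e=np.diff(np.r_[b,b[:1]],axis=0);print(np.linalg.norm(e,axis=1).round(4),np.degrees(np.arctan2(e[:,1],e[:,0])).round(1))
for q in [(183,455,.14),(240,365,.124),(298,235,.123)]: print(f(q[0],q[1],130,190,6,q[2]).round(4))
b=np.array([f(u,v,220,95,5,z) for u,v,z in [(530,105,.095),(718,125,.095),(585,430,.054),(147,378,.054),(365,392,.054)]]);print(b.round(4))
X=pts(d,m)
# depth along handle
for u,v in [(179,233),(172,248),(168,254),(164,260),(160,265)]: print(X[v,u].round(4))
E
```

```text
base [[0.5122 0.3063 0.012 ]
 [0.4657 0.197  0.012 ]
 [0.3497 0.2523 0.012 ]
 [0.3976 0.3568 0.012 ]] [0.4313 0.2781 0.012 ]
[0.1188 0.1285 0.1149 0.1252] [-113.   154.5   65.4  -23.8]
label [[ 0.4367 -0.3155  0.081 ]
 [ 0.4577 -0.3936  0.081 ]
 [ 0.409  -0.4049  0.081 ]
 [ 0.3883 -0.3291  0.081 ]] [ 0.4229 -0.3608  0.081 ]
[0.0809 0.05   0.0786 0.0503] [ -75.  -166.9  105.3   15.7]
[0.3345 0.319  0.14  ]
[0.3763 0.2994 0.124 ]
[0.4366 0.2764 0.123 ]
[[ 0.7823 -0.1274  0.095 ]
 [ 0.7728 -0.2373  0.095 ]
 [ 0.598  -0.1659  0.054 ]
 [ 0.6231  0.0938  0.054 ]
 [ 0.6178 -0.0355  0.054 ]]
[0.4248 0.2764 0.1231]
[0.383  0.2931 0.1243]
[0.3664 0.303  0.1246]
[0.3495 0.3106 0.1343]
[0.3358 0.3216 0.1304]
```

Emit:
{"fn": "carry_out", "kwargs": {
  "series": [
    [[0.015, 0.03, 0.012, 0.1, 0], [0.015, 0.03, 0.012, 0.1, 0], [0.015, 0.03, 0.012, 0.1, 0], [0.015, 0.03, 0.012, 0.1, 0], [0.015, 0.03, 0.01, 0.1, 0], [0.015, 0.03, 0.01, 0.1, 0], [0.015, 0.03, 0.01, 0.1, 0], [0.015, 0.03, 0.01, 0.1, 0], [0.015, 0.03, 0.005, 0.1, 0], [0.015, 0.03, 0.005, 0.1, 0]]
  ]
}}

```text
t: 0.98
ee_pos: [0.444, -0.2964, 0.3025]
tool_rot: [-179.6, 0.3, 85.2]
contact_force: [0.8, -0.5, 0.3]
width: 0.0939
```

Emit:
{"fn": "carry_out", "kwargs": {
  "series": [
    [[0.004, 0.037, 0, 0.07, 0], [0.004, 0.037, 0, 0.07, 0], [0.004, 0.037, 0, 0.07, 0], [0.004, 0.037, 0, 0.07, 0], [0.003, 0.037, 0, 0.07, 0], [0.003, 0.037, 0, 0.07, 0], [0.0, 0.037, 0, 0.07, 0], [0.0, 0.037, 0, 0.07, 0], [-0.002, 0.036, 0, 0.07, 0], [-0.004, 0.036, 0, 0.07, 0]]
  ]
}}

```text
t: 1.82
ee_pos: [0.4596, 0.089, 0.3037]
tool_rot: [-179.7, 0.5, 127.6]
contact_force: [0.5, -0.3, 1.0]
width: 0.0939
```

Emit:
{"fn": "carry_out", "kwargs": {
  "series": [
    [[-0.01, 0.03, 0, 0.07, 0], [-0.01, 0.03, 0, 0.07, 0], [-0.01, 0.03, 0, 0.07, 0], [-0.012, 0.03, 0, 0.07, 0], [-0.012, 0.03, 0, 0.07, 0], [-0.01, 0.03, 0, 0.07, 0], [-0.008, 0.02, -0.01, 0.05, 0], [0, 0.0, -0.0, 0.0, 0]]
  ]
}}

```text
t: 2.48
ee_pos: [0.3791, 0.3052, 0.2939]
tool_rot: [-179.8, 0.5, 156.6]
contact_force: [0.5, -0.4, -1.0]
width: 0.0938
```

```bash
python3 - <<'E'
from h import *
s=sense(); print(s['t'],s['ee_pos'],s['tool_rot'],s['joint_positions'])
p,d,m=snap('wrist','w1'); print(m)
E
```

```text
2.4833 [0.37912657 0.30519627 0.29393103] [-179.81310448    0.53265286  156.61758051] [  1.02885486   6.21836481 -50.6019002  106.62820507   5.72834126
  69.53086777  15.19863596]
{'fx': 349.7725225529438, 'fy': 349.7725225529438, 'cx': 280.46692151510086, 'cy': 209.29644833791573, 'position': array([0.31400303, 0.33503438, 0.47254933]), 'attitude': array([165.47904344,   0.26422936,  66.66359802])}
```

View pics/w1.png

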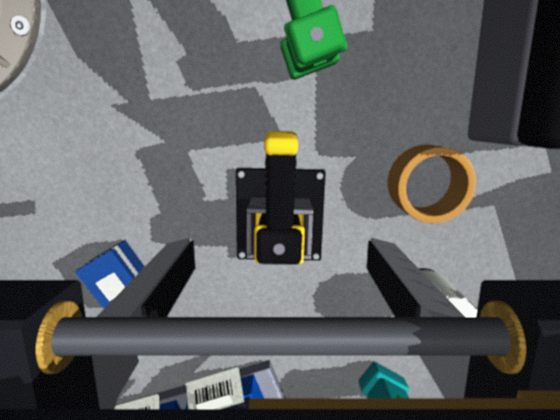

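```bash
python3 - <<'E'
from h import *
p,d,m=load('w1')
save('w1c',p,(220,120,340,280),5)
X=pts(d,m)
# head mark, handle
for u,v in [(279,249),(281,170),(281,190),(281,200),(281,143)]: print(u,v,X[v,u].round(4),d[v,u])
for z,uv in [(.123,(279,249)),(.14,(282,143)),(.124,(281,190))]: print(onplane(*uv,m,z).round(4))
# handle mask: pixels at rows 165-205 height .11-.15
for v in range(160,215,5):
    k=np.where((X[v,240:330,2]>.09))[0]+240
    c=(k.min()+k.max())/2; h=np.median(X[v,k,2]); print(v,k.min(),k.max(),h.round(4),onplane(c,v,m,h).round(4), (k.max()-k.min()+1)*d[v,int(c)]/m['fx'])
E
```

```text
279 249 [0.4353 0.2793 0.1247] 0.37020633
281 170 [0.3583 0.3148 0.1309] 0.34295157
281 190 [0.3775 0.3065 0.1263] 0.3526865
281 200 [0.3875 0.3022 0.124 ] 0.35762295
281 143 [0.334  0.3253 0.1364] 0.33098024
[0.4359 0.279  0.123 ]
[0.3342 0.3262 0.14  ]
[0.3779 0.3063 0.124 ]
160 265 295 0.1321 [0.3488 0.3178 0.1321] 0.03012143562512706
165 265 296 0.1308 [0.3536 0.3163 0.1308] 0.031248767544912175
170 265 295 0.1296 [0.3581 0.3138 0.1296] 0.030372068136590744
175 265 295 0.1289 [0.3627 0.3118 0.1289] 0.03068371585561293
180 265 329 0.1279 [0.3742 0.3253 0.1279] 0.08649389464670688
185 265 295 0.1268 [0.3723 0.3076 0.1268] 0.031133131158870456
190 266 294 0.1252 [0.3773 0.3055 0.1252] 0.029192863577025698
195 266 294 0.1245 [0.3822 0.3034 0.1245] 0.029475509603144753
200 266 293 0.1233 [0.387  0.3007 0.1233] 0.028735068459987738
205 266 293 0.122 [0.3921 0.2985 0.122 ] 0.02891338555318598
210 255 293 0.1207 [0.3951 0.291  0.1207] 0.040548827920377506
```

View pics/w1c.png

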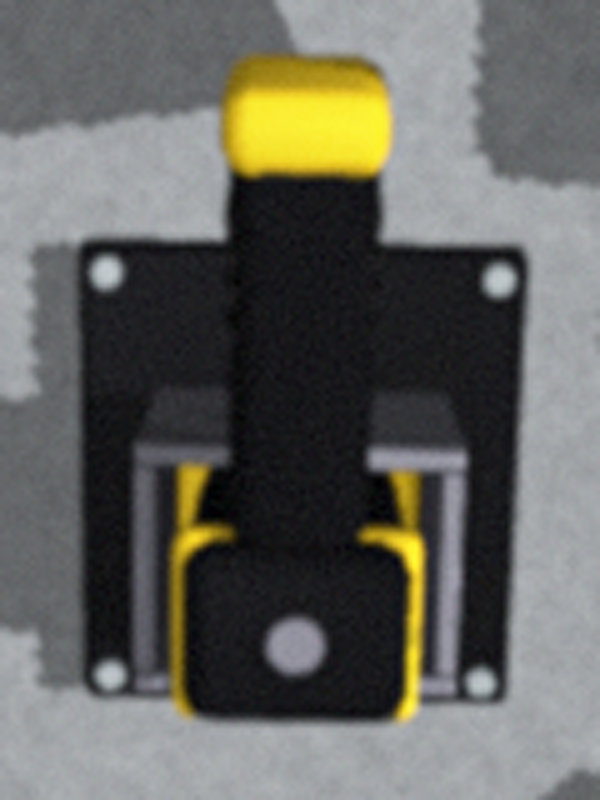

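```bash
python3 - <<'E'
from h import *
p,d,m=load('w1'); X=pts(d,m)
f=lambda u,v,z: onplane(220+u/5-.4,120+v/5-.4,m,z)
u0=np.array([np.cos(np.radians(-24)),np.sin(np.radians(-24))])
for u,v,z in [(297,645,.123),(297,540,.123),(297,716,.123),(307,57,.135),(307,175,.14),(297,455,.075),(297,690,.075),(145,445,.075),(458,450,.075),(302,243,.012),(295,695,.012)]:
    P=f(u,v,z); print(v,z,P.round(4), 'along',((P[:2]-[.4357,.2791])@u0).round(4),'across',((P[:2]-[.4357,.2791])@[-u0[1],u0[0]]).round(4))
for v in (230,235,240,245,250,255,260,262,264): print(v,X[v,275].round(4))
for v in range(128,162,3): P=X[v,281];print(v,P.round(4),((P[:2]-[.4357,.2791])@u0).round(4))
E
```

```text
645 0.123 [0.4355 0.2792 0.123 ] along -0.0002 across -0.0
540 0.123 [0.4141 0.2884 0.123 ] along -0.0236 across -0.0003
716 0.123 [0.4504 0.2727 0.123 ] along 0.0161 across 0.0001
57 0.135 [0.3239 0.3296 0.135 ] along -0.1227 across 0.0007
175 0.14 [0.3437 0.3211 0.14  ] along -0.1011 across 0.0009
455 0.075 [0.4086 0.2904 0.075 ] along -0.0293 across -0.0007
690 0.075 [0.4629 0.2669 0.075 ] along 0.0298 across -0.0001
445 0.075 [0.3923 0.2585 0.075 ] along -0.0313 across -0.0365
450 0.075 [0.4224 0.3256 0.075 ] along -0.031 across 0.037
243 0.012 [0.371  0.3075 0.012 ] along -0.0706 across -0.0004
695 0.012 [0.4877 0.2549 0.012 ] along 0.0573 across -0.0009
230 [0.4162 0.2829 0.1184]
235 [0.4203 0.2811 0.1216]
240 [0.4251 0.2791 0.1228]
245 [0.4298 0.277  0.1239]
250 [0.4351 0.2747 0.1235]
255 [0.4408 0.2722 0.1222]
260 [0.4462 0.2698 0.1219]
262 [0.4486 0.2688 0.1211]
264 [0.4516 0.2674 0.1189]
128 [0.3243 0.329  0.0008] -0.1221
131 [0.3246 0.3292 0.1099] -0.1219
134 [0.3269 0.3283 0.1216] -0.1194
137 [0.3291 0.3274 0.1326] -0.117
140 [0.3315 0.3264 0.1363] -0.1144
143 [0.334  0.3253 0.1364] -0.1117
146 [0.3366 0.3242 0.1371] -0.1089
149 [0.3392 0.323  0.1365] -0.106
152 [0.3418 0.3219 0.1359] -0.1032
155 [0.3446 0.3207 0.1337] -0.1001
158 [0.3473 0.3195 0.1331] -0.0972
161 [0.3501 0.3183 0.1315] -0.0941
```

Candidates for the scanner in the top view: black/yellow one in the holster (175,245), green pistol (135,310), turquoise pistol (185,120). By the description and the close crop (black/yellow, nose down in the grey pocket), it is the one at (175,245). Its handle top measures 0.1245 (wrist) and 0.1243 (top), against 0.1244 expected. I'm descending on it now.

Emit:
{"fn": "carry_out", "kwargs": {
  "series": [
    [[0.001, -0.0015, -0.03, -0.007, 0], [0.001, -0.0012, -0.03, -0.007, 0], [0.0003, 0, -0.03, 0, 0], [0, 0, -0.03, 0, 0], [0, 0, -0.03, 0, 0], [0, 0, -0.03, 0, 0], [0, 0, -0.015, 0, 0], [0, 0, -0.008, 0, 0], [0, 0, 0, 0, 0]]
  ]
}}

```text
t: 3.28
ee_pos: [0.3867, 0.294, 0.0848]
tool_rot: [-179.8, 0.9, 154.7]
contact_force: [-0.1, -1.5, -0.6]
width: 0.0939
```

```bash
python3 - <<'E'
from h import *
s=sense(); print(s['t'],s['ee_pos'],s['tool_rot'],s['contact_force'],s['joint_positions'])
p,d,m=snap('wrist','w2')
E
```

```text
3.2833 [0.38668554 0.29398508 0.08484891] [-179.83844829    0.85258156  154.71718031] [-0.12861817 -1.48739378 -0.61093564] [ -6.88634873  21.38153793 -45.24418433 120.23415213  22.15149273
  46.48860149  -1.01426652]
```

View pics/w2.png

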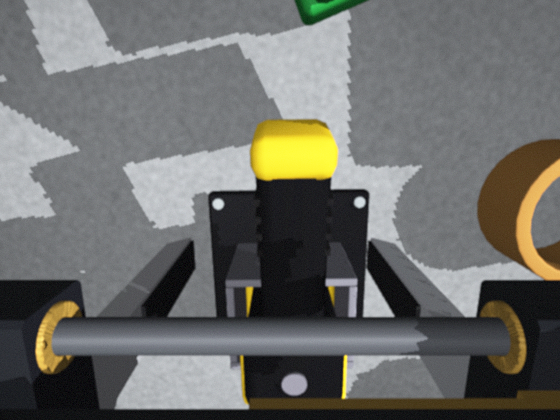

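Emit:
{"fn": "carry_out", "kwargs": {
  "series": [
    [[-0.0053, 0.0085, 0.003, 0.018, 0], [0, 0, 0, 0, 0], [0, 0, 0, 0, 0]]
  ]
}}

```text
t: 3.58
ee_pos: [0.3831, 0.3042, 0.0921]
tool_rot: [180.0, 1.0, 155.7]
contact_force: [-0.3, 0.1, -0.5]
width: 0.0938
```

Emit:
{"fn": "carry_out", "kwargs": {
  "series": [
    [[-0.0015, -0.0012, -0.003, 0, 0], [0, 0, 0, 0, 120], [0, 0, 0, 0, 255], [0, 0, 0, 0, 255], [0, 0, 0, 0, 255], [0, 0, 0, 0, 255], [0, 0, 0, 0, 255]]
  ],
  "force": 30
}}

```text
t: 4.17
ee_pos: [0.3828, 0.3037, 0.0914]
tool_rot: [179.8, 1.2, 155.7]
contact_force: [-0.2, 0.4, -0.2]
width: 0.057
```

Emit:
{"fn": "carry_out", "kwargs": {
  "series": [
    [[0, 0, 0, 0, 255], [0, 0, 0, 0, 255], [0, 0, 0, 0, 255], [0, 0, 0, 0, 255], [0, 0, 0, 0, 255], [0, 0, 0, 0, 255]]
  ],
  "force": 60
}}

```text
t: 4.67
ee_pos: [0.3827, 0.3035, 0.0913]
tool_rot: [179.8, 1.2, 155.7]
contact_force: [-0.2, 0.5, 1.2]
width: 0.0299
```

Emit:
{"fn": "carry_out", "kwargs": {
  "series": [
    [[0, 0, 0.01, 0, 255], [0, 0, 0.012, 0, 255], [0, 0, 0.012, 0, 255]]
  ]
}}

```text
t: 4.92
ee_pos: [0.381, 0.3026, 0.1256]
tool_rot: [180.0, 1.0, 155.8]
contact_force: [1.1, -0.0, -2.4]
width: 0.0294
```

Emit:
{"fn": "carry_out", "kwargs": {
  "series": [
    [[0.0015, 0.0008, 0.012, 0, 255], [0.0005, 0, 0.015, 0, 255], [0.0005, 0, 0.025, 0, 255], [0, 0, 0.035, 0, 255], [0, 0, 0.035, 0, 255], [0, 0, 0.035, 0, 255], [0, 0, 0.02, 0, 255], [0, 0, 0, 0, 255]]
  ]
}}

```text
t: 5.58
ee_pos: [0.3797, 0.3047, 0.3221]
tool_rot: [179.7, 1.1, 156.1]
contact_force: [0.0, -0.1, -2.5]
width: 0.0296
```

```bash
python3 - <<'E'
from h import *
s=sense(); print(s['t'],s['ee_pos'],s['tool_rot'],s['contact_force'],s['joint_positions'],s['width'])
p,d,m=snap('wrist','w3'); snap('scene','s3'); snap('top','t3')
E
```

```text
5.5833 [0.37973421 0.30470798 0.32210707] [179.70642499   1.10727684 156.05425372] [ 0.03489317 -0.09439791 -2.49199699] [  2.35307912   4.37717463 -51.12365636 104.64672279   4.59976363
  72.04456533  15.98911004] 0.029634315224281976
```

View pics/w3.png

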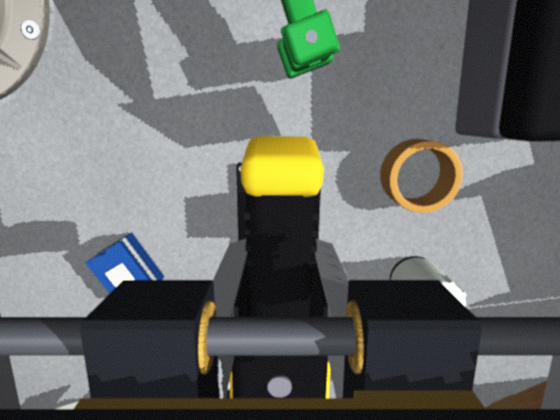

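View pics/s3.png

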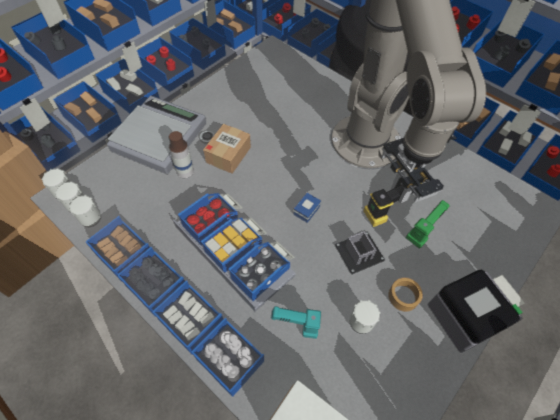

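```bash
cat >> h.py <<'E'
def ray(u,v,m,dep): return m['position']+camR(m)@(np.array([(u-m['cx'])/m['fx'],(v-m['cy'])/m['fy'],1])*dep)
E
python3 - <<'E'
from h import *
p,d,m=load('w3'); X=pts(d,m)
tcp=np.array([.37973421,.30470798,.32210707]);T=Rn.from_euler('xyz',[179.70642499,1.10727684,156.05425372],degrees=True).as_matrix()
for u,v in [(282,150),(282,165),(282,200),(282,210),(282,220),(282,230),(281,387),(270,387),(281,375),(281,395)]:
    print(u,v,((X[v,u]-tcp)@T).round(4), X[v,u].round(4))
E
```

```text
282 150 [ 0.0592  0.0014 -0.0387] [0.3254 0.3301 0.3597]
282 165 [ 0.0541  0.0014 -0.0456] [0.33   0.328  0.3667]
282 200 [ 0.0398  0.0014 -0.0429] [0.3431 0.3223 0.3642]
282 210 [ 0.0355  0.0014 -0.0422] [0.347  0.3205 0.3636]
282 220 [ 0.0309  0.0014 -0.0407] [0.3513 0.3187 0.3622]
282 230 [ 0.0263  0.0014 -0.0397] [0.3555 0.3168 0.3613]
281 387 [-0.0585  0.0011 -0.0311] [0.4331 0.2821 0.3543]
270 387 [-0.0587 -0.0044 -0.0309] [0.431  0.277  0.3541]
281 375 [-0.0524  0.0011 -0.03  ] [0.4275 0.2845 0.3531]
281 395 [-0.0636  0.0011 -0.0308] [0.4377 0.28   0.3541]
```

Emit:
{"fn": "carry_out", "kwargs": {
  "series": [
    [[0.008, -0.015, 0, -0.05, 255], [0.012, -0.03, 0, -0.08, 255], [0.012, -0.033, 0, -0.08, 255], [0.012, -0.033, 0, -0.08, 255], [0.012, -0.033, 0, -0.08, 255], [0.012, -0.033, 0, -0.08, 255], [0.01, -0.033, 0, -0.08, 255], [0.006, -0.033, 0, -0.08, 255], [0.003, -0.033, 0, -0.08, 255], [0, -0.033, 0, -0.08, 255]]
  ]
}}

```text
t: 6.57
ee_pos: [0.4584, -0.0201, 0.3021]
tool_rot: [-179.0, 0.0, 110.2]
contact_force: [0.7, -0.9, -2.3]
width: 0.0296
```

Emit:
{"fn": "carry_out", "kwargs": {
  "series": [
    [[0, -0.033, 0, -0.08, 255], [0, -0.033, 0, -0.08, 255], [0, -0.033, 0, -0.08, 255], [0, -0.033, -0.005, -0.08, 255], [-0.002, -0.033, -0.005, -0.08, 255], [-0.002, -0.033, -0.005, -0.08, 255], [-0.003, -0.033, -0.005, -0.08, 255], [-0.003, -0.03, -0.005, -0.08, 255], [-0.003, -0.02, -0.005, -0.05, 255], [0, 0, 0, 0, 255]]
  ]
}}

```text
t: 7.4
ee_pos: [0.4296, -0.3238, 0.2529]
tool_rot: [-177.4, -0.3, 67.2]
contact_force: [-0.6, -0.7, -2.1]
width: 0.0297
```

```bash
cat > aim.py <<'E'
from h import *
W=np.array([-.054,.0011,.0752])   # window in tool frame
def aim(s, L, n, Rts=None, W=W):
    T=Rn.from_euler('xyz',s['tool_rot'],degrees=True).as_matrix()
    w=s['ee_pos']+T@W; a=T[:,2] if Rts is None else T@Rts
    t=((L-w)@n)/(a@n); hit=w+t*a
    return w,a,t,hit, np.degrees(np.arccos(-a@n))
E
python3 - <<'E'
from aim import *
s=sense(); L=np.array([.4229,-.3608,.081]); n=np.array([0,0,1.])
w,a,t,h,ang=aim(s,L,n); print(s['t'],w.round(4),a.round(3),'range',t.round(4),'hit',h.round(4),'need',(L-h).round(4),'ang',ang.round(2)); print(s['joint_positions'])
snap('wrist','w4'); snap('scene','s4')
E
```

```text
7.4 [ 0.4067 -0.3723  0.1775] [-0.04   0.022 -0.999] range 0.0966 hit [ 0.4028 -0.3701  0.081 ] need [0.0201 0.0093 0.    ] ang 2.64
[ 41.00334602  11.45812322 -12.5777325  103.75334673   2.65547854
  67.71772004   4.75828979]
```

View pics/w4.png

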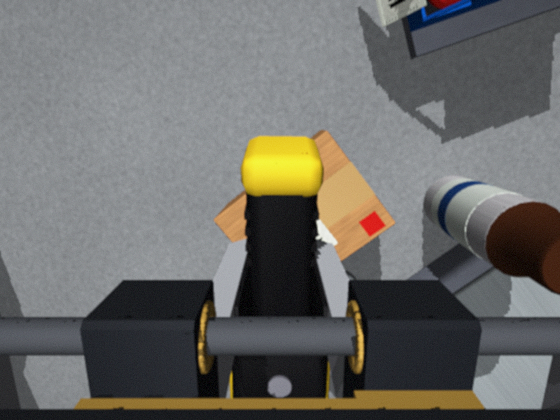

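View pics/s4.png

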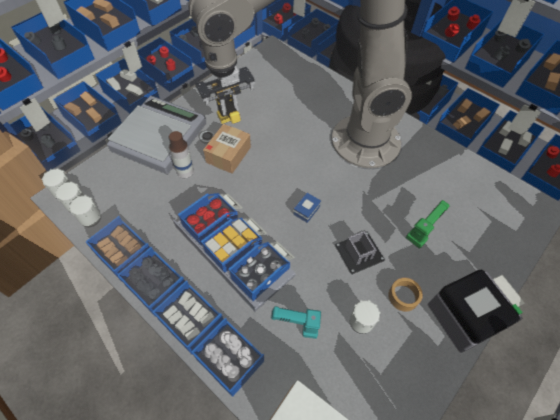

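```bash
python3 - <<'E'
from h import *
p,d,m=load('s4'); save('s4c',p,(190,60,290,180),6)
print(proj([[.4229,-.3608,.081]],m))
p,d,m=load('w4'); save('w4c',p,(200,120,420,290),3.5); 
E
```

```text
[[227.40592203 139.23156294]]
```

View pics/s4c.png

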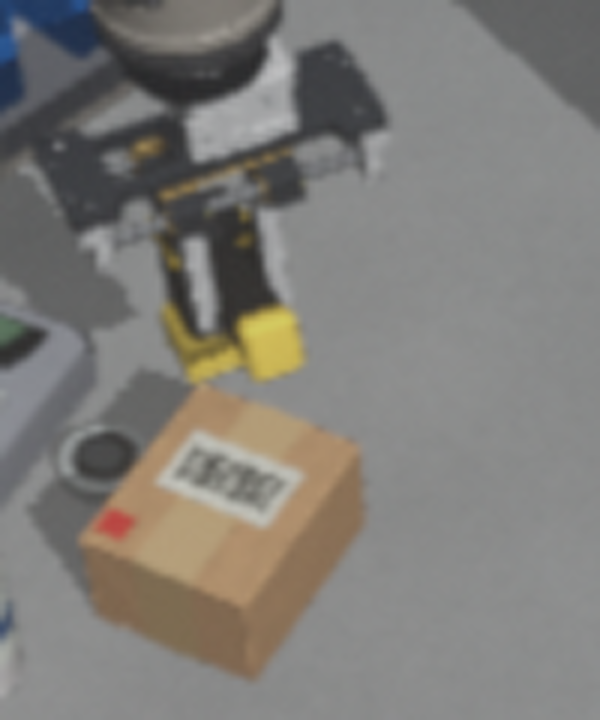

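Emit:
{"fn": "carry_out", "kwargs": {
  "series": [
    [[0.01, 0.005, 0.002, 0, 255], [0.0095, 0.004, 0.001, 0, 255], [0, 0, 0, 0, 255], [0, 0, 0, 0, 255]]
  ]
}}

```text
t: 7.83
ee_pos: [0.4545, -0.3051, 0.2573]
tool_rot: [-177.4, -0.5, 68.1]
contact_force: [-0.7, -0.5, -2.8]
width: 0.0296
```

```bash
python3 - <<'E'
from aim import *
p,d,m=load('s4'); print(onplane(228.0,139.4,m,.081))
s=sense(); L=np.array([.4229,-.3608,.081]); n=np.array([0,0,1.])
w,a,t,h,ang=aim(s,L,n); print(s['t'],s['tool_rot'],w.round(4),a.round(3),'range',t.round(4),'hit',h.round(4),'need',(L-h).round(4),'ang',ang.round(2)); print(s['joint_positions'],s['dq'])
E
```

```text
[ 0.42195308 -0.35853554  0.081     ]
7.8333 [-177.41325768   -0.46214627   68.14235242] [ 0.4325 -0.3538  0.1816] [-0.039  0.024 -0.999] range 0.1008 hit [ 0.4286 -0.3514  0.081 ] need [-0.0057 -0.0094  0.    ] ang 2.63
[ 39.01871172  12.26947365 -13.71344414 102.23065339   2.78765664
  68.47673638   2.61140536] [-1.89072116  0.17451231 -1.20999317 -0.78286591 -0.26980443  0.01712392
 -0.70793117]
```

Emit:
{"fn": "carry_out", "kwargs": {
  "series": [
    [[-0.005, -0.007, 0, 0, 255], [0, 0, 0, 0, 255], [0, 0, 0, 0, 255], [0, 0, 0, 0, 255]]
  ]
}}

```text
t: 8.17
ee_pos: [0.4499, -0.3112, 0.258]
tool_rot: [-177.5, -0.5, 68.4]
contact_force: [-0.4, -0.7, -2.4]
width: 0.0296
```

```bash
python3 - <<'E'
from aim import *
s=sense(); L=np.array([.4225,-.3598,.081]); n=np.array([0,0,1.])
w,a,t,h,ang=aim(s,L,n); print(s['t'],s['tool_rot'],w.round(4),a.round(3),'range',t.round(4),'hit',h.round(4),'need',(L-h).round(4),'ang',ang.round(2)); print(s['joint_positions'],s['dq'])
snap('scene','s5')
E
```

```text
8.1667 [-177.48052964   -0.45159032   68.38279672] [ 0.4282 -0.36    0.1824] [-0.038  0.024 -0.999] range 0.1015 hit [ 0.4243 -0.3576  0.081 ] need [-0.0018 -0.0022  0.    ] ang 2.56
[ 39.59406354  12.14167372 -13.48410732 102.29009587   2.76169315
  68.46703898   3.65959259] [-0.04691071 -0.26673803  0.01247765  0.10845017 -0.20136489  0.05332692
  0.11188057]
```

Emit:
{"fn": "carry_out", "kwargs": {
  "series": [
    [[-0.0015, -0.002, 0, 0, 255], [0, 0, 0, 0, 255], [0, 0, 0, 0, 255], [0, 0, 0, 0, 255], [0, 0, 0, 0, 255], [0, 0, 0, 0, 255], [0, 0, 0, 0, 255], [0, 0, 0, 0, 255], [0, 0, 0, 0, 255]]
  ]
}}

```text
t: 8.97
ee_pos: [0.4479, -0.3137, 0.258]
tool_rot: [-177.5, -0.5, 68.3]
contact_force: [-0.4, 0.3, -3.0]
width: 0.0298
```

Emit:
{"fn": "carry_out", "kwargs": {
  "series": [
    [[0, 0, 0, 0, 255], [0, 0, 0, 0, 255], [0, 0, 0, 0, 255], [0, 0, 0, 0, 255], [0, 0, 0, 0, 255], [0, 0, 0, 0, 255], [0, 0, 0, 0, 255], [0, 0, 0, 0, 255], [0, 0, 0, 0, 255]]
  ]
}}

```text
t: 9.72
ee_pos: [0.4479, -0.3136, 0.258]
tool_rot: [-177.5, -0.5, 68.3]
contact_force: [-0.7, 0.2, -3.0]
width: 0.0301
```

```bash
python3 - <<'E'
from aim import *
s=sense(); L=np.array([.4225,-.3598,.081]); n=np.array([0,0,1.])
w,a,t,h,ang=aim(s,L,n); print(s['t'],s['tool_rot'],w.round(4),a.round(3),'range',t.round(4),'hit',h.round(4),'need',(L-h).round(4),'ang',ang.round(2)); print(s['joint_positions'],s['dq'])
p,d,m=snap('scene','s6',(190,60,290,180),6)
X=pts(d,m); np.set_printoptions(suppress=True)
q=proj([w,w+[0,0,.106],h,L],m); print(q)
p,d,m=snap('top','t6',(340,170,500,290),5); print(proj([w,w+[0,0,.106],h,L],m))
E
```

```text
9.7167 [-177.48068315   -0.45622102   68.33352524] [ 0.4262 -0.3624  0.1824] [-0.038  0.024 -0.999] range 0.1015 hit [ 0.4223 -0.36    0.081 ] need [0.0002 0.0002 0.    ] ang 2.56
[ 39.81638416  12.10689115 -13.36836349 102.32282171   2.73648382
  68.46365431   3.9548031 ] [-0.04052504  0.03096037  0.05410307  0.03009453 -0.02877477  0.01667981
  0.06143378]
[[224.11179784 120.70834313]
 [221.30832524  98.64923548]
 [227.6634501  139.25444327]
 [227.66481736 139.30858442]]
[[417.46973708 236.23615382]
 [430.86925842 232.18545242]
 [405.82612449 240.83857697]
 [405.75508329 240.77119791]]
```

View pics/s6.png

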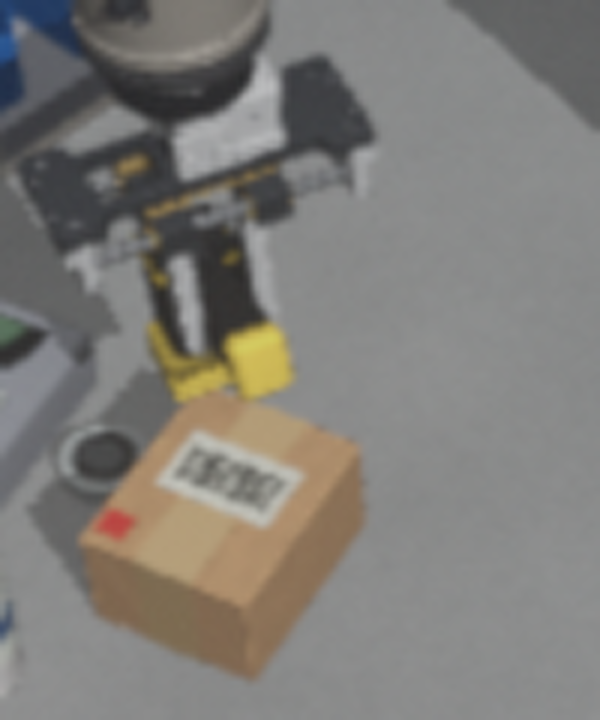

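View pics/t6.png

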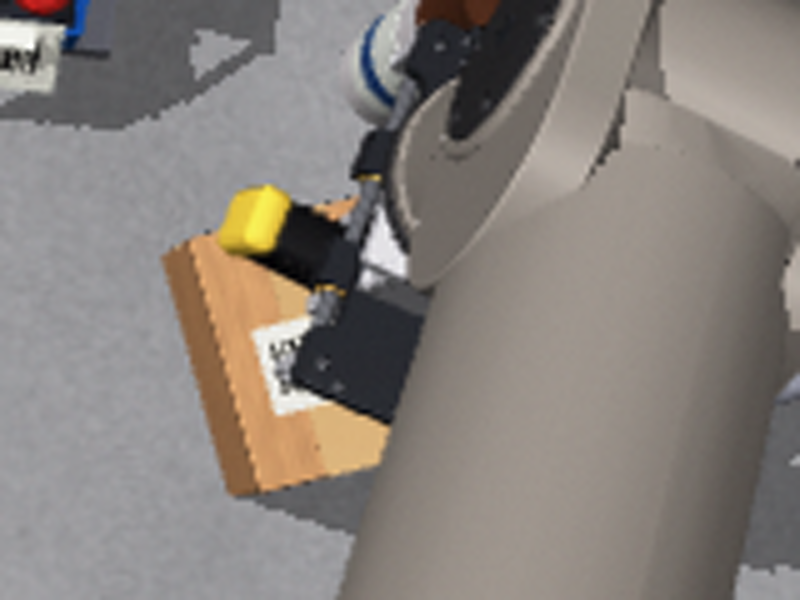

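Emit:
{"fn": "carry_out", "kwargs": {
  "series": [
    [[0, 0, 0, 0, 255], [0, 0, 0, 0, 255], [0, 0, 0, 0, 255], [0.002, 0.015, 0.01, 0, 255], [0.002, 0.03, 0.01, 0, 255], [0.003, 0.036, 0.01, 0, 255], [0.003, 0.037, 0.005, 0, 255], [0.003, 0.037, 0.003, 0, 255], [0.003, 0.037, 0, 0, 255], [0.003, 0.037, 0, 0, 255]]
  ]
}}

```text
t: 10.65
ee_pos: [0.4642, -0.081, 0.2987]
tool_rot: [-177.5, -0.4, 67.6]
contact_force: [2.0, 0.3, -2.9]
width: 0.0298
```

Emit:
{"fn": "carry_out", "kwargs": {
  "series": [
    [[0.003, 0.037, 0, 0, 255], [0.003, 0.037, 0, 0, 255], [0.003, 0.037, 0, 0, 255], [0.003, 0.037, 0, 0, 255], [0.003, 0.037, 0, 0, 255], [0.003, 0.037, 0, 0, 255], [0.003, 0.037, 0, 0, 255], [0.003, 0.037, 0, 0, 255], [0.003, 0.037, 0, 0, 255], [0.003, 0.037, 0, 0, 255]]
  ]
}}

```text
t: 11.48
ee_pos: [0.4894, 0.3118, 0.3055]
tool_rot: [-178.1, -0.5, 67.6]
contact_force: [0.5, -0.6, -2.0]
width: 0.0293
```

Emit:
{"fn": "carry_out", "kwargs": {
  "series": [
    [[-0.001, 0.03, 0, -0.014, 255], [-0.001, 0.025, 0, -0.014, 255], [0, 0.015, -0.01, 0, 255], [0, 0.006, -0.02, 0, 255], [0, 0, -0.02, 0, 255], [0, 0, -0.01, 0, 255], [0, 0, 0, 0, 255]]
  ]
}}

```text
t: 12.07
ee_pos: [0.4806, 0.4054, 0.246]
tool_rot: [-178.0, -0.8, 66.6]
contact_force: [-0.8, -0.8, -1.4]
width: 0.0297
```

```bash
python3 - <<'E'
from aim import *
s=sense(); print(s['t'],s['ee_pos'],s['tool_rot'],s['joint_positions'])
O=np.array([.4316,.2800]); 
for y in (-24.2,):
    ex=np.array([np.cos(np.radians(y)),np.sin(np.radians(y))]); ey=np.array([-ex[1],ex[0]])
    D=s['ee_pos'][:2]-O; print('tcp rel holster x,y',D@ex,D@ey)
p,d,m=snap('wrist','w7'); snap('scene','s7',(300,110,460,310),3.7); snap('top','t7',(80,160,260,300),4.4)
E
```

```text
12.0667 [0.48064225 0.40536592 0.24595253] [-177.95811307   -0.81251757   66.63834532] [-13.83052051  23.14636512 -40.84497149  93.41617871  13.64546233
  68.93054925 -80.57968022]
tcp rel holster x,y -0.00665795263451341 0.13445232626697176
```

View pics/w7.png

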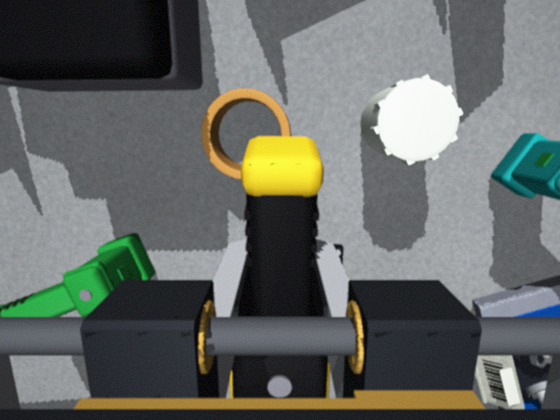

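View pics/s7.png

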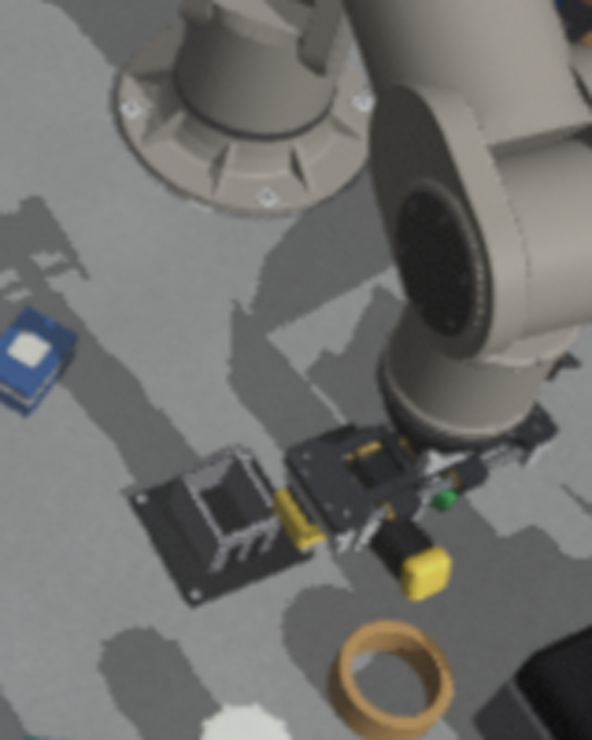

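View pics/t7.png

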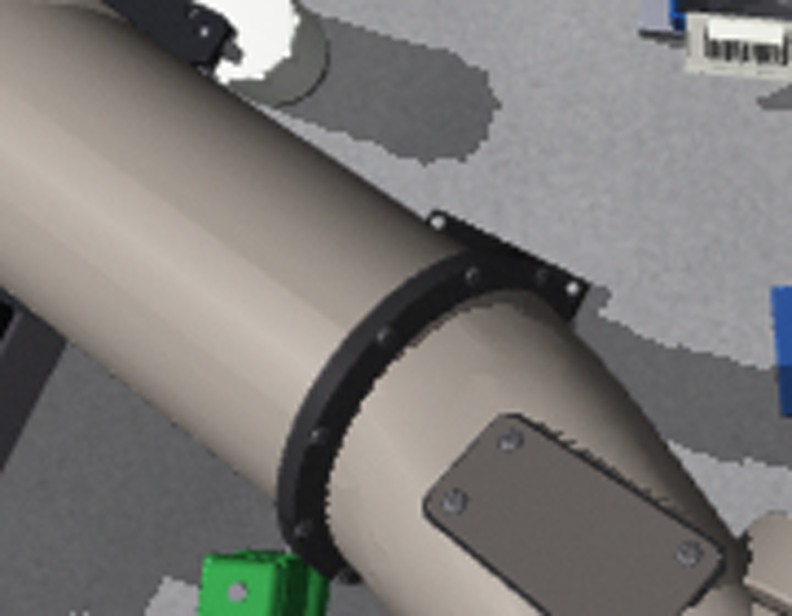

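```bash
python3 - <<'E'
from h import *
p,d,m=load('s7'); save('s7c',p,(325,215,425,290),8)
X=pts(d,m)
O=np.array([.4316,.2800]);y=-24.2
ex=np.array([np.cos(np.radians(y)),np.sin(np.radians(y))]); ey=np.array([-ex[1],ex[0]])
# pocket rim points: z .06-.085 near holster
D=X[...,:2]-O; a=D@ex;b=D@ey
k=(X[...,2]>.066)&(X[...,2]<.085)&(abs(a)<.05)&(abs(b)<.06)
print(k.sum(), np.percentile(a[k],[1,5,50,95,99]).round(4),np.percentile(b[k],[1,5,50,95,99]).round(4),X[k][:,2].mean())
E
```

```text
174 [-0.0254 -0.0244  0.009   0.0363  0.0375] [-0.0386 -0.0365 -0.0005  0.04    0.0406] 0.07400199309454146
```

View pics/s7c.png

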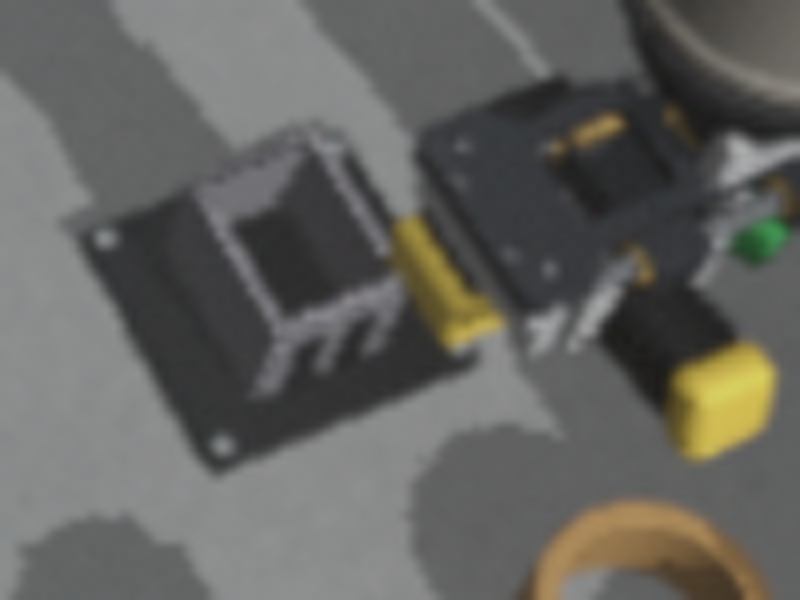

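```bash
python3 - <<'E'
from h import *
np.set_printoptions(suppress=True,precision=4)
def tf(fn,tcp,rot):
    p,d,m=load(fn); X=pts(d,m); T=Rn.from_euler('xyz',rot,degrees=True).as_matrix(); Y=(X-tcp)@T
    hsv=cv2.cvtColor(p,cv2.COLOR_RGB2HSV); yel=(hsv[...,0]>18)&(hsv[...,0]<35)&(hsv[...,1]>120)&(hsv[...,2]>60)
    k=yel&(abs(Y[...,0])<.15)&(abs(Y[...,1])<.06)&(abs(Y[...,2])<.12)&(d>0)
    nose=k&(Y[...,2]>.02); end=k&(Y[...,2]<.0)
    print(fn,'nose',nose.sum()); 
    for i in range(3): print(np.percentile(Y[nose][:,i],[2,10,50,90,98]))
    print('end',end.sum(), [np.percentile(Y[end][:,i],[2,50,98]) for i in range(3)])
tf('s7',[.48064225,.40536592,.24595253],[-177.95811307,-.81251757,66.63834532])
tf('s6',[.4479,-.3136,.258],[-177.48,-.456,68.33])
tf('s3',[.37973421,.30470798,.32210707],[179.70642499,1.10727684,156.05425372])
E
```

```text
s7 nose 90
[-0.0737 -0.0682 -0.0478 -0.0341 -0.0331]
[0.0141 0.0214 0.0269 0.0311 0.0318]
[0.0346 0.039  0.0472 0.0575 0.0637]
end 136 [array([0.0415, 0.0558, 0.064 ]), array([-0.0122,  0.0052,  0.0182]), array([-0.0504, -0.0438, -0.0201])]
s6 nose 66
[-0.0646 -0.0556 -0.0355 -0.0306 -0.0295]
[-0.0023  0.0029  0.0204  0.027   0.0286]
[0.0352 0.0433 0.054  0.068  0.0742]
end 107 [array([0.0308, 0.0587, 0.0651]), array([-0.0131,  0.0029,  0.0167]), array([-0.0487, -0.0374, -0.0156])]
s3 nose 166
[-0.0822 -0.0803 -0.0754 -0.0454 -0.0381]
[-0.022  -0.012   0.024   0.0299  0.0308]
[0.0364 0.0411 0.0508 0.063  0.0685]
end 59 [array([-0.0818, -0.0712, -0.0394]), array([-0.0189,  0.0239,  0.0268]), array([-0.0254, -0.0196, -0.0064])]
```

Emit:
{"fn": "carry_out", "kwargs": {
  "series": [
    [[0.001, 0.0, -0.02, 0, 255], [0.001, 0.0, -0.03, 0, 255], [0.001, 0.0, -0.03, 0, 255], [0, 0.0, -0.02, 0, 255], [0, 0.0, -0.01, 0, 255], [0, 0, 0, 0, 255]]
  ]
}}

```text
t: 12.72
ee_pos: [0.4906, 0.4055, 0.1447]
tool_rot: [-178.6, -1.6, 66.2]
contact_force: [-0.1, -0.3, -2.6]
width: 0.0299
```

```bash
cat > hol.py <<'E'
from aim import *
def rel():
    s=sense(); O=np.array([.4316,.2800]);y=-24.2
    ex=np.array([np.cos(np.radians(y)),np.sin(np.radians(y))]); ey=np.array([-ex[1],ex[0]])
    D=s['ee_pos'][:2]-O; print(s['t'].__round__(2),'tcp rel holster x,y,z',(D@ex).round(4),(D@ey).round(4),s['ee_pos'][2].round(4),'rot',s['tool_rot'].round(2),'F',s['contact_force'].round(1),s['joint_positions'].round(0))
E
python3 -c "
from hol import *
rel()"
```

```text
12.72 tcp rel holster x,y,z 0.0023 0.1387 0.1447 rot [-178.57   -1.62   66.2 ] F [-0.1 -0.3 -2.6] [-15.  28. -39.  99.  18.  58. -84.]
```

Emit:
{"fn": "carry_out", "kwargs": {
  "series": [
    [[0, 0, -0.014, 0, 255], [0, 0, 0, 0, 255], [-0.003, -0.007, 0, 0, 255], [-0.003, -0.007, 0, 0, 255], [0, 0, 0, 0, 255]]
  ],
  "force": 20
}}

```text
t: 13.13
ee_pos: [0.4863, 0.3916, 0.1345]
tool_rot: [-178.7, -1.9, 66.1]
contact_force: [0.7, 0.7, -2.8]
width: 0.0297
```

```bash
python3 -c "
from hol import *
rel()
snap('scene','s8',(325,215,425,290),8)"
```

```text
13.13 tcp rel holster x,y,z 0.0041 0.1243 0.1345 rot [-178.74   -1.9    66.13] F [ 0.7  0.7 -2.8] [-14.  28. -39. 102.  18.  56. -84.]
```

View pics/s8.png

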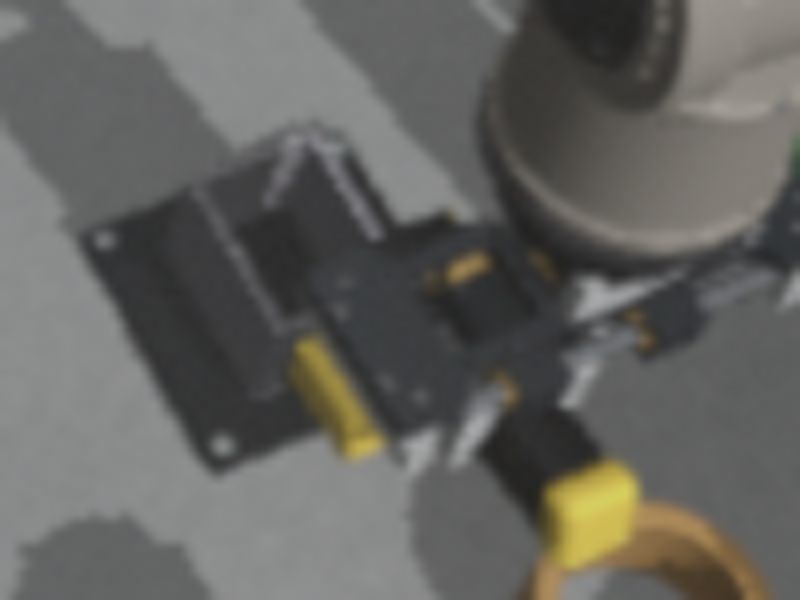

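Emit:
{"fn": "carry_out", "kwargs": {
  "series": [
    [[-0.002, -0.0045, 0, 0, 255], [-0.003, -0.0067, 0.006, 0, 255], [-0.003, -0.0067, 0.006, 0, 255], [-0.0035, -0.0077, 0.005, 0, 255], [-0.0035, -0.0077, 0.005, 0, 255], [0, 0, 0, 0, 255]]
  ],
  "force": 20
}}

```text
t: 13.68
ee_pos: [0.4708, 0.3569, 0.1613]
tool_rot: [-178.9, -2.2, 66.1]
contact_force: [0.4, -0.7, -1.8]
width: 0.0299
```

```bash
python3 -c "
from hol import *
rel()
snap('scene','s9',(325,215,425,290),8); snap('wrist','w9')"
```

```text
13.68 tcp rel holster x,y,z 0.0042 0.0862 0.1613 rot [-178.86   -2.17   66.14] F [ 0.4 -0.7 -1.8] [-10.  23. -40. 105.  16.  56. -80.]
```

View pics/s9.png

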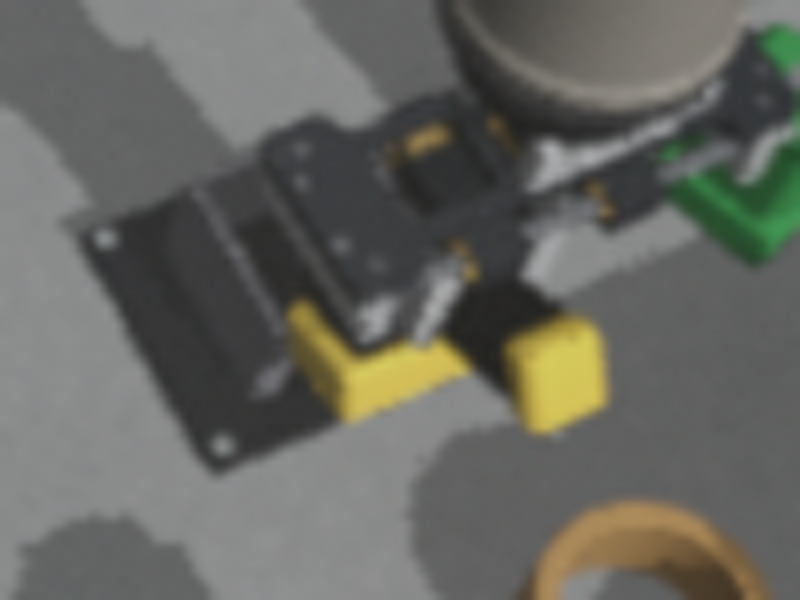

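View pics/w9.png

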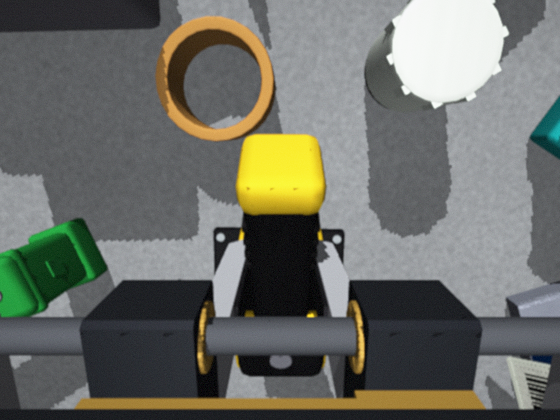

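```bash
cat >> hol.py <<'E'
def tilt(fn,s):
    """pivot angle in hand from handle top slope & head mark, wrist picture"""
    p,d,m=load(fn); X=pts(d,m); T=Rn.from_euler('xyz',s['tool_rot'],degrees=True).as_matrix(); Y=(X-s['ee_pos'])@T
    hsv=cv2.cvtColor(p,cv2.COLOR_RGB2HSV)
    blk=(hsv[...,2]<60); k=np.zeros(blk.shape,bool); k[150:300,265:300]=True
    k&=blk&(abs(Y[...,1])<.01)&(Y[...,2]<-.02)&(Y[...,0]>.0)&(d>0)
    y=Y[k]; a=np.polyfit(y[:,0],y[:,2],1); r=y[:,2]-np.polyval(a,y[:,0]); g=abs(r)<.003; a=np.polyfit(y[g,0],y[g,2],1)
    print('n',g.sum(),'x',y[g,0].min().round(4),y[g,0].max().round(4),'slope',np.degrees(np.arctan(-a[0])).round(2),'res',np.std(y[g,2]-np.polyval(a,y[g,0])).round(5))
    return Y
E
python3 - <<'E'
from hol import *
s=sense(); Y=tilt('w9',s); print(Y[361,283],Y[361,270])
Y=tilt('w7',dict(tool_rot=[-177.95811307,-.81251757,66.63834532],ee_pos=np.array([.48064225,.40536592,.24595253])));print(Y[386,280])
Y=tilt('w3',dict(tool_rot=[179.70642499,1.10727684,156.05425372],ee_pos=np.array([.37973421,.30470798,.32210707])));print(Y[387,280])
E
```

```text
n 2328 x 0.0 0.0371 slope 29.05 res 0.00046
[-0.0559507   0.00142988 -0.01507169] [-0.05632398 -0.00566315 -0.01458572]
n 3029 x 0.0 0.0423 slope 13.17 res 0.00055
[-0.0567898  -0.0002462  -0.03183031]
n 2995 x 0.0 0.0418 slope 13.2 res 0.00054
[-0.05823024  0.00061085 -0.03145007]
```

Emit:
{"fn": "carry_out", "kwargs": {
  "series": [
    [[-0.0034, -0.0076, 0.001, 0, 255], [-0.0034, -0.0076, 0.001, 0, 255], [-0.0034, -0.0076, 0.001, 0, 255], [0, 0, 0, 0, 255]]
  ],
  "force": 20
}}

```text
t: 14.12
ee_pos: [0.4621, 0.3379, 0.1657]
tool_rot: [-178.9, -2.6, 66.2]
contact_force: [0.6, 0.9, -3.0]
width: 0.0298
```

```bash
python3 - <<'E'
from hol import *
rel(); snap('wrist','w10'); s=sense(); Y=tilt('w10',s)
E
```

```text
14.12 tcp rel holster x,y,z 0.0041 0.0654 0.1657 rot [-178.91   -2.61   66.23] F [ 0.6  0.9 -3. ] [ -8.  21. -41. 107.  14.  55. -78.]
n 1912 x 0.0001 0.0344 slope 38.36 res 0.00041
```

Emit:
{"fn": "carry_out", "kwargs": {
  "series": [
    [[-0.0037, -0.0083, 0.001, 0, 255], [-0.0037, -0.0083, 0.0, 0, 255], [-0.0037, -0.0083, 0.0, 0, 255], [0, 0, 0, 0, 255]]
  ],
  "force": 20
}}

```text
t: 14.5
ee_pos: [0.4515, 0.3142, 0.1671]
tool_rot: [-178.9, -2.8, 66.3]
contact_force: [0.5, 0.7, -1.5]
width: 0.0298
```

```bash
python3 - <<'E'
from hol import *
rel(); snap('wrist','w11'); s=sense(); Y=tilt('w11',s); snap('scene','s11',(325,215,425,290),8)
E
```

```text
14.5 tcp rel holster x,y,z 0.0042 0.0393 0.1671 rot [-178.93   -2.77   66.31] F [ 0.5  0.7 -1.5] [ -5.  19. -41. 110.  13.  54. -76.]
n 1136 x 0.0 0.0283 slope 49.98 res 0.00029
```

View pics/w11.png

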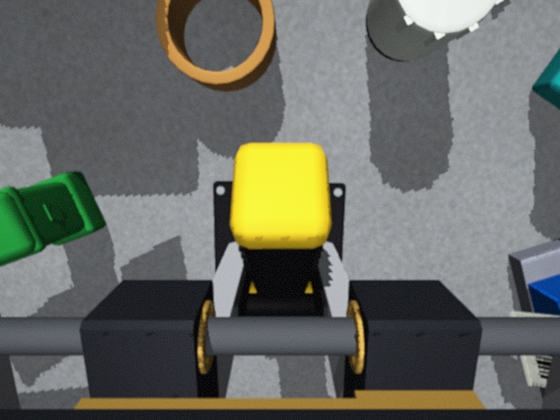

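View pics/s11.png

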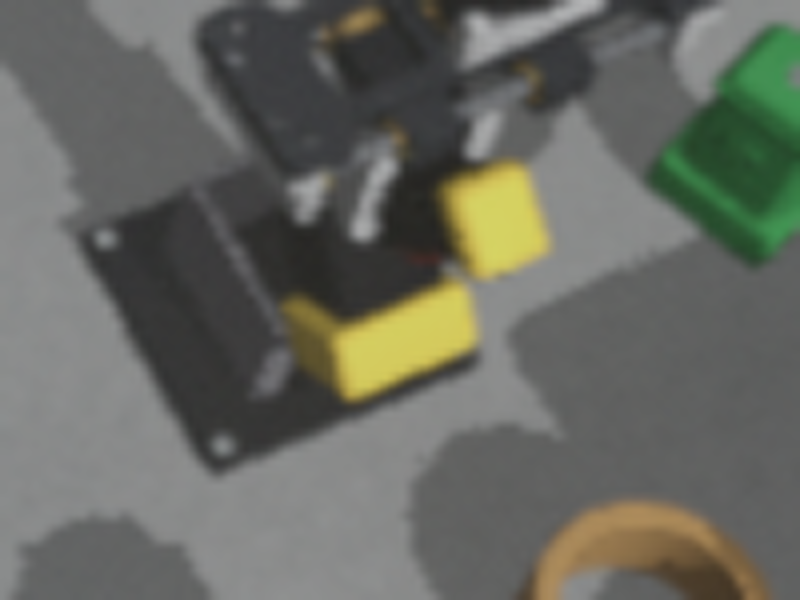

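Emit:
{"fn": "carry_out", "kwargs": {
  "series": [
    [[-0.0025, -0.0055, 0.0, 0, 255], [-0.0025, -0.0055, 0.0, 0, 255], [0, 0, 0, 0, 255], [0, 0, 0, 0, 255]]
  ],
  "force": 20
}}

```text
t: 14.93
ee_pos: [0.4463, 0.3034, 0.1663]
tool_rot: [-178.9, -2.7, 66.3]
contact_force: [1.4, 2.3, -0.5]
width: 0.0297
```

```bash
python3 - <<'E'
from hol import *
rel(); snap('wrist','w12'); s=sense(); Y=tilt('w12',s); 
E
```

```text
14.93 tcp rel holster x,y,z 0.0038 0.0274 0.1663 rot [-178.86   -2.74   66.35] F [ 1.4  2.3 -0.5] [ -4.  18. -42. 111.  12.  54. -75.]
n 663 x 0.0001 0.0237 slope 55.48 res 0.00021
```

Emit:
{"fn": "carry_out", "kwargs": {
  "series": [
    [[0, 0, 0, 0, 255], [0, 0, 0, 0, 255], [0.004, 0.009, 0.004, 0, 255], [0.004, 0.009, 0.02, 0, 255], [0, 0, 0.03, 0, 255], [0, 0, 0.03, 0, 255], [0, 0, 0.02, 0, 255], [0, 0, 0, 0, 255]]
  ],
  "force": 60
}}

```text
t: 15.65
ee_pos: [0.4521, 0.3229, 0.2727]
tool_rot: [-178.5, -2.3, 66.4]
contact_force: [0.8, 0.1, -2.7]
width: 0.0299
```

```bash
python3 - <<'E'
from hol import *
rel(); snap('wrist','w13'); s=sense(); Y=tilt('w13',s); snap('scene','s13'); snap('top','t13')
p,d,m=load('top0')
E
```

```text
15.65 tcp rel holster x,y,z 0.0011 0.0476 0.2727 rot [-178.49   -2.27   66.44] F [ 0.8  0.1 -2.7] [ -4.  14. -43. 102.   8.  67. -72.]
n 678 x 0.0 0.024 slope 55.4 res 0.0002
```

View pics/s13.png

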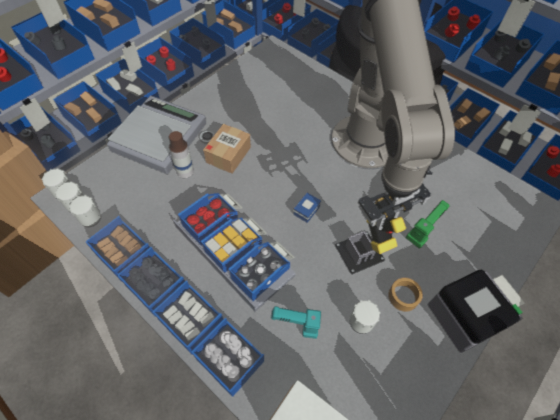

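View pics/w13.png

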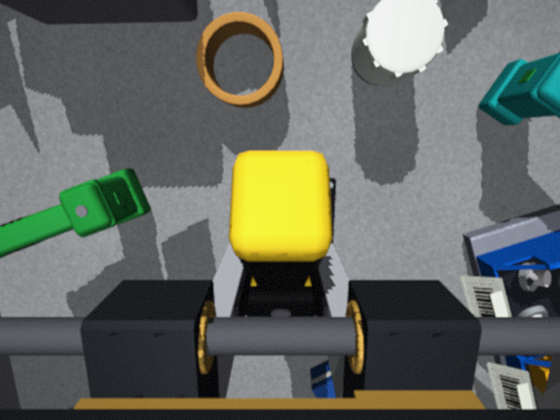

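```bash
python3 - <<'E'
from h import *
p,d,m=load('top0'); save('lt',p,(315,165,365,195),14)
p,d,m=load('s13'); save('ls',p,(170,180,300,300),5); save('ls2',p,(215,190,265,230),14)
print(proj([[.598,-.1659,.054]],m))
E
```

```text
[[231.11840097 200.36813121]]
```

View pics/lt.png

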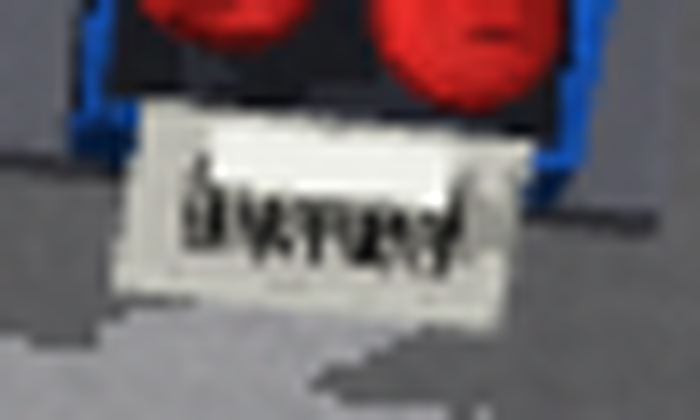

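View pics/ls2.png

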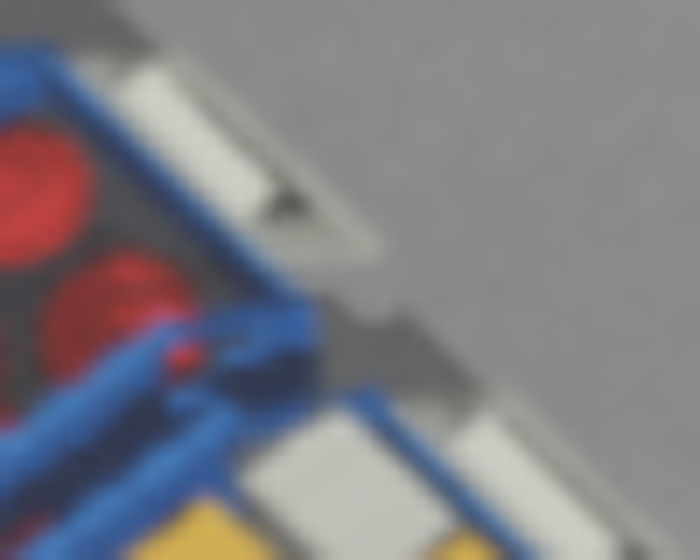

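```bash
python3 - <<'E'
from h import *
p,d,m=load('top0'); X=pts(d,m)
print(onplane(337.5,179.75,m,.054), X[180,337],X[178:183,335:341].reshape(-1,3).mean(0))
# plane fit on holder
f=lambda x,y:(315+x/14-.46,165+y/14-.46)
poly=np.array([f(160,120),f(505,165),f(480,305),f(135,275)],np.float32)
k=np.zeros(d.shape,np.uint8); cv2.fillPoly(k,[np.round(poly).astype(int)],1); Q=X[k>0]
c=np.median(Q,0); A=np.linalg.lstsq(np.c_[Q[:,:2],np.ones(len(Q))],Q[:,2],rcond=None)[0]
r=Q[:,2]-np.c_[Q[:,:2],np.ones(len(Q))]@A; g=abs(r)<.004; A=np.linalg.lstsq(np.c_[Q[g,:2],np.ones(g.sum())],Q[g,2],rcond=None)[0]
n=np.array([-A[0],-A[1],1]); n/=np.linalg.norm(n); print(len(Q),g.sum(),Q.mean(0),c,'n',n,'yaw of bin x',np.degrees(np.arctan2(-n[1],-n[0])))
for q in [(140,95,.083-.0),(530,150,.083),(500,325,.04),(115,290,.04)]:
    u,v=f(q[0],q[1]); print(onplane(u,v,m,.07 if q[1]<200 else .038).round(4))
E
```

```text
[ 0.6006346 -0.1685702  0.054    ] [ 0.60035743 -0.16740213  0.05165947] [ 0.59969272 -0.16846844  0.0547805 ]
304 192 [ 0.60051942 -0.16793382  0.05460257] [ 0.60036994 -0.16776886  0.05538106] n [-0.72797614  0.04619149  0.68404465] yaw of bin x -3.630660288660773
[ 0.6214 -0.1284  0.07  ]
[ 0.6116 -0.2099  0.07  ]
[ 0.5807 -0.2088  0.038 ]
[ 0.5863 -0.1268  0.038 ]
```

```bash
cat > fin.py <<'E'
from hol import *
np.set_printoptions(suppress=True,precision=4)
L=np.array([.600,-.168,.054]); b=np.radians(-5.3)
n=np.array([-np.cos(b),-np.sin(b),1.])/np.sqrt(2)
W2=np.array([.0218,.001,.0884]); A2=np.array([np.sin(np.radians(43.4)),0,np.cos(np.radians(43.4))])
def report():
    s=sense(); T=Rn.from_euler('xyz',s['tool_rot'],degrees=True).as_matrix()
    w=s['ee_pos']+T@W2; a=T@A2; t=((L-w)@n)/(a@n); hit=w+t*a
    print('t',round(s['t'],2),'tcp',s['ee_pos'],'rot',s['tool_rot'],'win',w,'aim',a,'elev',np.degrees(np.arcsin(-a[2])).round(1),'az',np.degrees(np.arctan2(a[1],a[0])).round(1),'range',t.round(4),'off',hit-L,'ang',np.degrees(np.arccos(-a@n)).round(2),'shift so window at L+.1*(-aim)',(L-.1*a-w)); print(s['joint_positions'].round(0),s['dq'].round(1))
    return s
E
python3 - <<'E'
from fin import *
s=report(); T=Rn.from_euler('xyz',s['tool_rot'],degrees=True).as_matrix()
p,d,m=load('s13'); X=pts(d,m); Y=(X-s['ee_pos'])@T
hsv=cv2.cvtColor(p,cv2.COLOR_RGB2HSV); yel=(hsv[...,0]>18)&(hsv[...,0]<35)&(hsv[...,1]>120)&(hsv[...,2]>60)
k=yel&(np.linalg.norm(Y,axis=-1)<.16)&(d>0)
Zs=-A2; Xs=-np.array([A2[2],0,-A2[0]]); Ys=np.cross(Zs,Xs)
S=(Y-W2)@np.c_[Xs,Ys,Zs]
q=k&(S[...,2]<.045)
print(q.sum(),(k&~q).sum())
for i in range(3): print(np.percentile(S[q][:,i],[2,10,50,90,98]))
e=k&~q
for i in range(3): print(np.percentile(S[e][:,i],[2,10,50,90,98]))
E
```

```text
t 15.8 tcp [0.4509 0.3212 0.2681] rot [-178.339    -2.0354   66.4176] win [0.4595 0.3447 0.1805] aim [ 0.2657  0.6614 -0.7014] elev 44.5 az 68.1 range 0.3468 off [-0.0484  0.742  -0.1167] ang 50.22 shift so window at L+.1*(-aim) [ 0.114  -0.5788 -0.0564]
[ -4.  14. -43. 102.   8.  67. -72.] [ 0.1  0.6  0.3  1.2  0.  -0.3  0.2]
234 167
[-0.0402 -0.0391 -0.0356 -0.0194 -0.0043]
[-0.0269 -0.0209  0.0089  0.0297  0.0319]
[-0.0012  0.0024  0.0154  0.0248  0.0275]
[-0.1376 -0.1356 -0.1316 -0.1262 -0.1212]
[-0.0136 -0.0113  0.0028  0.0151  0.0165]
[0.0842 0.0874 0.1013 0.1147 0.1165]
```

```bash
python3 - <<'E'
from fin import *
def an(fn,s):
    p,d,m=load(fn); X=pts(d,m); T=Rn.from_euler('xyz',s['tool_rot'],degrees=True).as_matrix(); Y=(X-s['ee_pos'])@T
    hsv=cv2.cvtColor(p,cv2.COLOR_RGB2HSV)
    k=np.zeros(d.shape,bool); k[100:330,270:292]=True
    k&=(abs(Y[...,1])<.012)&(Y[...,2]<-.005)&(Y[...,0]>0)&(d>0)
    blk=k&(hsv[...,2]<60); y=Y[blk]; a=np.polyfit(y[:,0],y[:,2],1); g=abs(y[:,2]-np.polyval(a,y[:,0]))<.002; a=np.polyfit(y[g,0],y[g,2],1)
    th=np.arctan(-a[0]); u=np.array([np.cos(th),-np.sin(th)]); nn=np.array([-np.sin(th),-np.cos(th)]) # along handle, outward normal
    g0=np.array([0,-.019]); rel=lambda q:(np.c_[(q[:,[0,2]]-g0)@u,(q[:,[0,2]]-g0)@nn])
    R=rel(y[g]); yy=Y[k&(hsv[...,0]>18)&(hsv[...,0]<35)&(hsv[...,1]>120)]; Q=rel(yy)
    print(fn,np.degrees(th).round(1),'top dist',R[:,1].mean().round(4),'along black',R[:,0].min().round(4),R[:,0].max().round(4),'yellow along',Q[:,0].min().round(4),Q[:,0].max().round(4),'norm',Q[:,1].min().round(4),Q[:,1].max().round(4))
ps=lambda pos,rot:dict(ee_pos=np.array(pos),tool_rot=rot)
an('w3',ps([.37973421,.30470798,.32210707],[179.70642499,1.10727684,156.05425372]))
an('w7',ps([.48064225,.40536592,.24595253],[-177.95811307,-.81251757,66.63834532]))
an('w13',ps([.4521,.3229,.2727],[-178.49,-2.27,66.44]))
an('w9',ps([.4708,.3569,.1613],[-178.86,-2.17,66.14]))
an('w12',ps([.4463,.3034,.1663],[-178.86,-2.74,66.35]))
E
```

```text
w3 16.0 top dist 0.0138 along black 0.0039 0.0218 yellow along 0.0465 0.0628 norm -0.0186 0.0143
w7 13.2 top dist 0.0139 along black 0.003 0.047 yellow along 0.0463 0.063 norm -0.0155 0.0175
w13 55.3 top dist 0.0071 along black 0.0107 0.0518 yellow along 0.0172 0.073 norm -0.0268 0.009
w9 29.0 top dist 0.0115 along black 0.0064 0.0497 yellow along 0.0436 0.0664 norm -0.0237 0.0142
w12 55.5 top dist 0.0071 along black 0.0107 0.0527 yellow along 0.0252 0.0731 norm -0.0273 0.0089
```

Emit:
{"fn": "carry_out", "kwargs": {
  "series": [
    [[0, -0.015, 0.002, -0.05, 255], [0, -0.03, 0.002, -0.08, 255], [0.001, -0.034, 0.001, -0.085, 255], [0.002, -0.034, 0, -0.085, 255], [0.002, -0.034, 0, -0.085, 255], [0.002, -0.034, 0, -0.085, 255], [0.002, -0.034, 0, -0.085, 255], [0.002, -0.034, 0, -0.085, 255], [0.002, -0.034, 0, -0.085, 255], [0.002, -0.034, 0, -0.085, 255]]
  ]
}}

```text
t: 16.63
ee_pos: [0.4544, -0.0094, 0.2597]
tool_rot: [-177.6, -1.1, 17.7]
contact_force: [1.5, 0.0, -2.6]
width: 0.0296
```

```bash
python3 - <<'E'
from fin import *
report()
E
```

```text
t 16.63 tcp [ 0.4544 -0.0094  0.2597] rot [-177.5797   -1.1055   17.6815] win [0.4759 0.0003 0.1718] aim [ 0.6585  0.2421 -0.7125] elev 45.4 az 20.2 range 0.1909 off [ 0.0016  0.2145 -0.0182] ang 17.88 shift so window at L+.1*(-aim) [ 0.0582 -0.1925 -0.0465]
[ 20.   2. -25. 114.  -2.  64. -76.] [27.5  0.2 27.4  1.3 -0.6 -1.1 -7.7]
```

Emit:
{"fn": "carry_out", "kwargs": {
  "series": [
    [[0.004, -0.034, 0, -0.08, 255], [0.006, -0.033, 0, -0.08, 255], [0.006, -0.033, 0, -0.08, 255], [0.006, -0.03, 0, -0.08, 255], [0.006, -0.02, 0, -0.08, 255], [0.006, -0.01, 0, -0.03, 255], [0.003, 0, 0, 0, 255], [0, 0, 0, 0, 255], [0, 0, 0, 0, 255], [0, 0, 0, 0, 255]]
  ]
}}

```text
t: 17.47
ee_pos: [0.4808, -0.1861, 0.2482]
tool_rot: [-177.5, 0.0, -9.6]
contact_force: [0.3, 0.3, -2.2]
width: 0.0299
```

```bash
python3 - <<'E'
from fin import *
report(); snap('wrist','w14'); snap('scene','s14'); snap('top','t14',(220,90,400,230),4.4); report()
p,d,m=load('s14'); save('s14c',p,(170,130,310,250),5.5)
E
```

```text
t 17.47 tcp [ 0.4808 -0.1861  0.2482] rot [-177.4846    0.0155   -9.6006] win [ 0.5028 -0.1869  0.1599] aim [ 0.6826 -0.0831 -0.7261] elev 46.6 az -6.9 range 0.1421 off [-0.0002 -0.0307  0.0027] ang 1.93 shift so window at L+.1*(-aim) [ 0.029   0.0272 -0.0333]
[ 29.   8. -15. 108.  -0.  64. -85.] [-0.5 -0.  -0.5  0.6 -0.2 -0.1  0.4]
t 17.62 tcp [ 0.4811 -0.1864  0.2487] rot [-177.504    -0.0381   -9.6307] win [ 0.5031 -0.1872  0.1604] aim [ 0.6832 -0.0838 -0.7254] elev 46.5 az -7.0 range 0.1423 off [ 0.0003 -0.0312  0.0032] ang 1.91 shift so window at L+.1*(-aim) [ 0.0286  0.0276 -0.0338]
[ 29.   8. -15. 108.  -0.  64. -85.] [ 0.1 -0.1  0.3 -0.3  0.1 -0.1 -0.2]
```

View pics/w14.png

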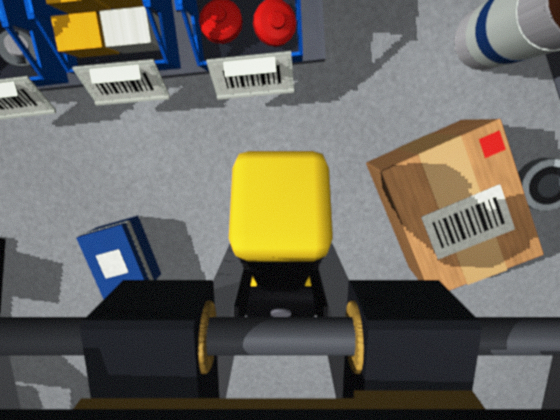

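View pics/s14c.png

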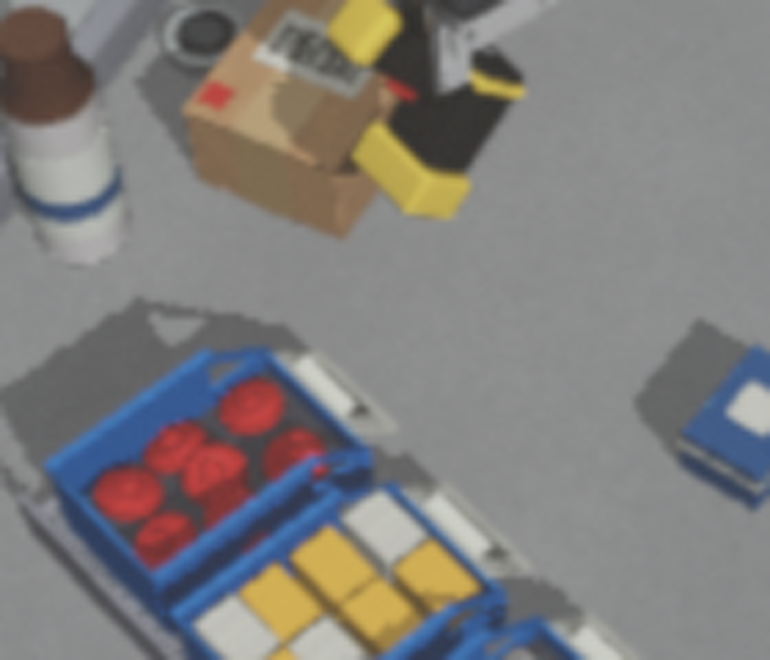

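View pics/t14.png

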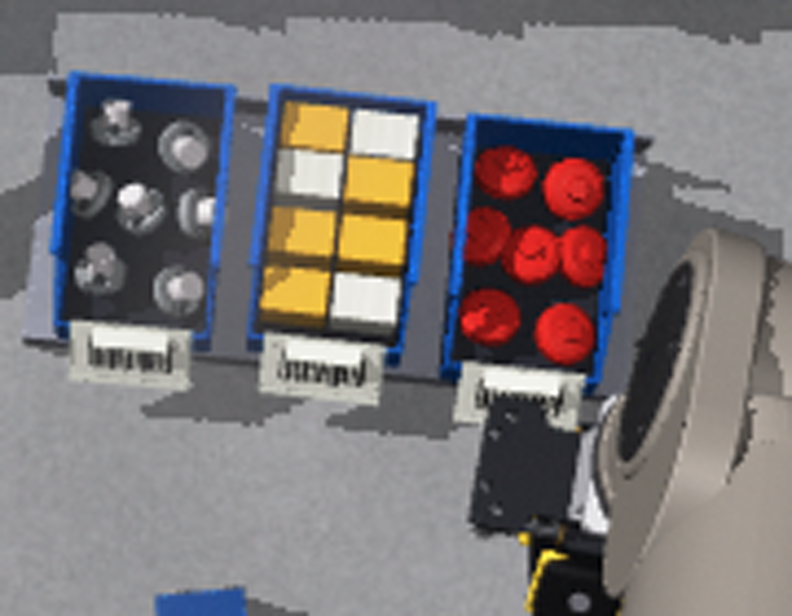

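```bash
python3 - <<'E'
from fin import *
p,d,m=load('w14'); save('w14l',p,(200,40,305,105),7)
s=sense(); T=Rn.from_euler('xyz',s['tool_rot'],degrees=True).as_matrix()
p,d,m=load('s14'); X=pts(d,m); Y=(X-s['ee_pos'])@T
hsv=cv2.cvtColor(p,cv2.COLOR_RGB2HSV); yel=(hsv[...,0]>18)&(hsv[...,0]<35)&(hsv[...,1]>120)&(hsv[...,2]>60)
k=yel&(np.linalg.norm(Y,axis=-1)<.16)&(d>0)
Zs=-A2; Xs=-np.array([A2[2],0,-A2[0]]); Ys=np.cross(Zs,Xs)
W3=np.array([.0331,.001,.084]); S=(Y-W3)@np.c_[Xs,Ys,Zs]
q=k&(S[...,2]<.045); e=k&~q&(S[...,0]<-.06)
print(q.sum(),e.sum())
for i in range(3): print(np.percentile(S[q][:,i],[2,10,50,90,98]))
for i in range(3): print(np.percentile(S[e][:,i],[2,10,50,90,98]))
# front face plane of nose: points w/ z_s near 0
f=(np.linalg.norm(S,axis=-1)<.04)&(d>0)&(S[...,2]<.004)&(S[...,2]>-.012); print(f.sum(),S[f].mean(0),S[f].min(0),S[f].max(0))
Q=S[f]; a=np.linalg.lstsq(np.c_[Q[:,:2],np.ones(len(Q))],Q[:,2],rcond=None)[0]; print(a)
save('s14n',p,(228,128,270,172),14)
tilt('w14',s)
E
```

```text
181 120
[-0.0253 -0.0233 -0.019   0.0058  0.0165]
[-0.0344 -0.0325 -0.0166  0.0181  0.0248]
[0.0032 0.0067 0.0192 0.0284 0.0322]
[-0.1221 -0.1197 -0.1154 -0.106  -0.0989]
[-0.0195 -0.0178 -0.0096  0.0058  0.0091]
[0.0866 0.0905 0.1044 0.1169 0.1196]
23 [-0.0143 -0.0112  0.0024] [-0.025  -0.0332  0.0008] [0.014  0.0235 0.0039]
[0.0054 0.0162 0.0027]
n 654 x 0.0 0.0229 slope 55.36 res 0.00022
```

View pics/w14l.png

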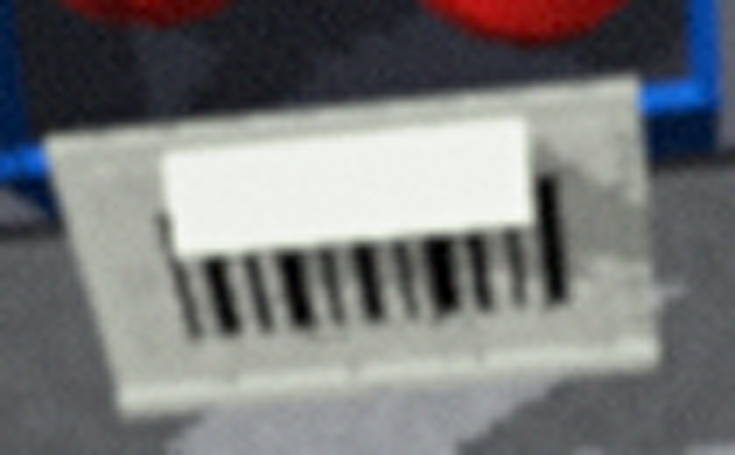

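View pics/s14n.png

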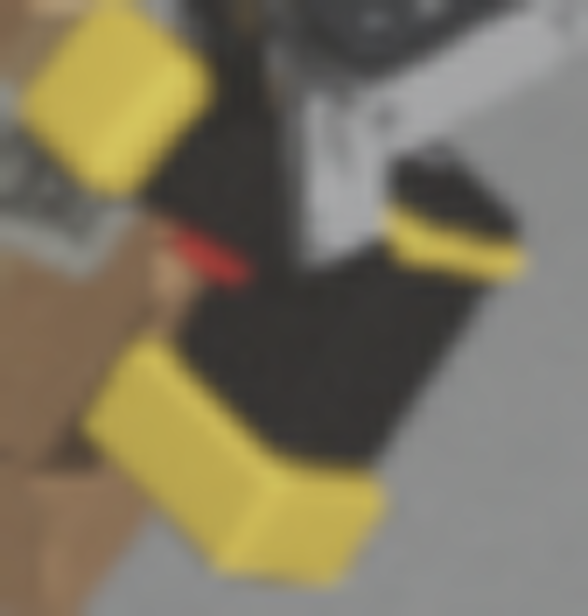

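```bash
python3 - <<'E'
from fin import *
p,d,m=load('w14'); X=pts(d,m)
print('proj L',proj([L],m), 'onplane',onplane(251.6,75.9,m,.054), X[76,252])
f=lambda x,y:(200+x/7-.43,40+y/7-.43)
poly=np.array([f(70,150),f(625,100),f(640,345),f(130,395)])
k=np.zeros(d.shape,np.uint8); cv2.fillPoly(k,[np.round(poly).astype(np.int32)],1); Q=X[(k>0)&(d>0)]
A=np.linalg.lstsq(np.c_[Q[:,:2],np.ones(len(Q))],Q[:,2],rcond=None)[0]
for _ in range(3):
    r=Q[:,2]-np.c_[Q[:,:2],np.ones(len(Q))]@A; g=abs(r)<.002; A=np.linalg.lstsq(np.c_[Q[g,:2],np.ones(g.sum())],Q[g,2],rcond=None)[0]
nn=np.array([-A[0],-A[1],1]); nn/=np.linalg.norm(nn); print(len(Q),g.sum(),'n',nn,'yaw',np.degrees(np.arctan2(-nn[1],-nn[0])),'elev',np.degrees(np.arcsin(nn[2])),Q[g].mean(0))
# ray-plane centre
r=camR(m)@np.array([(251.6-m['cx'])/m['fx'],(75.9-m['cy'])/m['fy'],1]); c0=Q[g].mean(0); t=((c0-m['position'])@nn)/(r@nn); print('centre',m['position']+t*r)
for q in [(48,140),(638,78),(657,360),(122,410)]:
    u,v=f(*q); r=camR(m)@np.array([(u-m['cx'])/m['fx'],(v-m['cy'])/m['fy'],1]); t=((c0-m['position'])@nn)/(r@nn); print(m['position']+t*r)
E
```

```text
proj L [[252.0276  76.6339]] onplane [ 0.6008 -0.1677  0.054 ] [ 0.6004 -0.1682  0.0554]
2793 1937 n [-0.7091  0.0581  0.7027] yaw -4.681088914475031 elev 44.64692330778808 [ 0.599  -0.1681  0.0531]
centre [ 0.6006 -0.1678  0.0548]
[ 0.6202 -0.1294  0.0714]
[ 0.6139 -0.21    0.0717]
[ 0.5806 -0.2071  0.0379]
[ 0.5873 -0.1252  0.0378]
```

```bash
sed -i 's/^W2=np.array(\[.0218,.001,.0884\])/W2=np.array([.0331,.001,.084])/; s/radians(-5.3)/radians(-5.0)/' fin.py; python3 -c "
from fin import *
report()"
```

```text
t 17.62 tcp [ 0.4811 -0.1864  0.2487] rot [-177.504    -0.0381   -9.6307] win [ 0.5142 -0.1893  0.1648] aim [ 0.6832 -0.0838 -0.7254] elev 46.5 az -7.0 range 0.1375 off [ 0.0082 -0.0328  0.011 ] ang 2.05 shift so window at L+.1*(-aim) [ 0.0175  0.0297 -0.0382]
[ 29.   8. -15. 108.  -0.  64. -85.] [ 0.1 -0.1  0.3 -0.3  0.1 -0.1 -0.2]
```

Emit:
{"fn": "carry_out", "kwargs": {
  "series": [
    [[0.003, 0.006, -0.006, 0.01, 255], [0.004, 0.008, -0.01, 0.01, 255], [0.004, 0.008, -0.01, 0.01, 255], [0.004, 0.006, -0.008, 0, 255], [0, 0, 0, 0, 255], [0, 0, 0, 0, 255]]
  ]
}}

```text
t: 18.12
ee_pos: [0.4975, -0.1525, 0.2109]
tool_rot: [-177.5, -0.1, -7.4]
contact_force: [-0.2, 0.3, -2.8]
width: 0.0295
```

```bash
python3 -c "
from fin import *
report()"
```

```text
t 18.12 tcp [ 0.4975 -0.1525  0.2109] rot [-177.4801   -0.0589   -7.4376] win [ 0.5308 -0.1541  0.127 ] aim [ 0.6862 -0.0574 -0.7252] elev 46.5 az -4.8 range 0.1012 off [ 0.0003  0.0081 -0.0004] ang 1.49 shift so window at L+.1*(-aim) [ 0.0006 -0.0082 -0.0004]
[ 26.  11. -16. 110.   1.  59. -88.] [-1.1  1.3 -0.6  0.8  0.1 -1.  -0.8]
```

Emit:
{"fn": "carry_out", "kwargs": {
  "series": [
    [[0.0005, -0.0075, 0, 0, 255], [0, 0, 0, 0, 255], [0, 0, 0, 0, 255], [0, 0, 0, 0, 255], [0, 0, 0, 0, 255]]
  ]
}}

```text
t: 18.53
ee_pos: [0.4982, -0.1618, 0.2112]
tool_rot: [-177.5, -0.1, -7.5]
contact_force: [0.1, -0.3, -2.5]
width: 0.0297
```

```bash
python3 - <<'E'
from fin import *
s=report()
snap('wrist','w15'); snap('scene','s15'); snap('top','t15'); s=sense()
T=Rn.from_euler('xyz',s['tool_rot'],degrees=True).as_matrix()
p,d,m=load('s15'); X=pts(d,m); Y=(X-s['ee_pos'])@T
hsv=cv2.cvtColor(p,cv2.COLOR_RGB2HSV); yel=(hsv[...,0]>18)&(hsv[...,0]<35)&(hsv[...,1]>120)&(hsv[...,2]>60)
k=yel&(np.linalg.norm(Y,axis=-1)<.16)&(d>0)
Zs=-A2; Xs=-np.array([A2[2],0,-A2[0]]); Ys=np.cross(Zs,Xs); S=(Y-W2)@np.c_[Xs,Ys,Zs]
q=k&(S[...,2]<.045)
for i in range(3): print(np.percentile(S[q][:,i],[2,10,50,90,98]))
tilt('w15',s); w=s['ee_pos']+T@W2; print(proj([w,L],m))
save('s15c',p,(190,130,290,230),7); report()
E
```

```text
t 18.53 tcp [ 0.4982 -0.1618  0.2112] rot [-177.4967   -0.0648   -7.5126] win [ 0.5314 -0.1635  0.1273] aim [ 0.6862 -0.0585 -0.7251] elev 46.5 az -4.9 range 0.1004 off [ 0.0003 -0.0014  0.0004] ang 1.48 shift so window at L+.1*(-aim) [-0.      0.0014 -0.0007]
[ 27.  11. -16. 110.   1.  60. -87.] [ 0.4 -0.2  0.3 -0.3  0.   0.   0.1]
[-0.026  -0.024  -0.0201  0.0066  0.0164]
[-0.0339 -0.0321 -0.0177  0.0158  0.022 ]
[0.0046 0.008  0.0187 0.0287 0.0308]
n 664 x 0.0 0.0228 slope 55.44 res 0.00021
[[243.8348 177.3348]
 [230.2963 200.3793]]
t 18.68 tcp [ 0.4981 -0.1616  0.2111] rot [-177.4936   -0.0575   -7.4936] win [ 0.5314 -0.1633  0.1272] aim [ 0.6861 -0.0582 -0.7252] elev 46.5 az -4.8 range 0.1004 off [ 0.0003 -0.0011  0.0004] ang 1.49 shift so window at L+.1*(-aim) [ 0.      0.0011 -0.0007]
[ 27.  11. -16. 110.   1.  60. -87.] [-0.1  0.1 -0.1  0.   0.  -0.   0. ]
```

View pics/s15c.png

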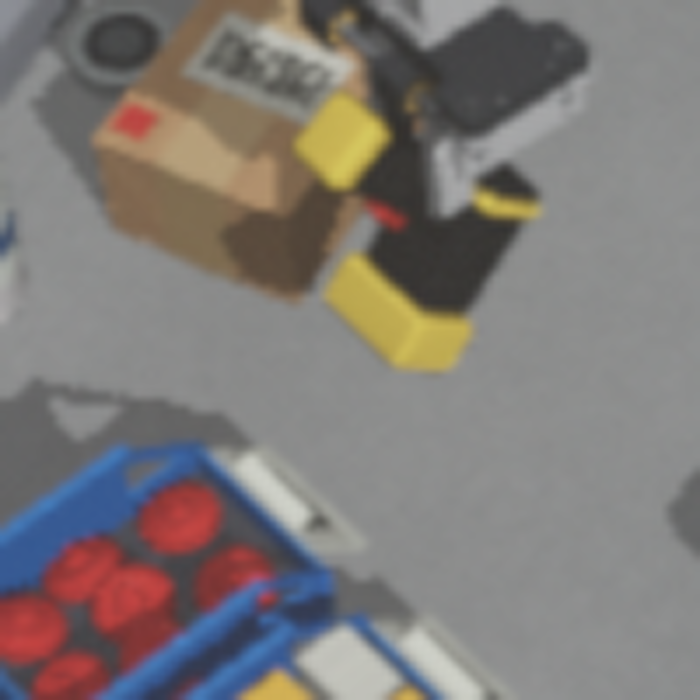

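View pics/w15.png

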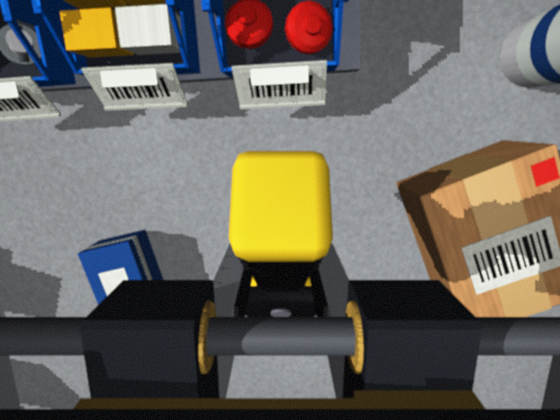

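View pics/t15.png

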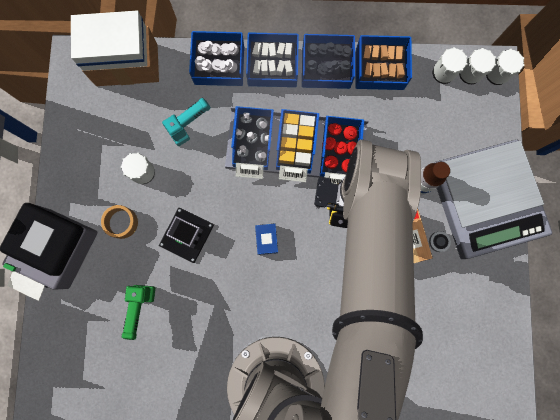

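Emit:
{"fn": "carry_out", "kwargs": {
  "series": [
    [[0, 0.001, -0.0005, 0, 255], [0, 0, 0, 0, 255], [0, 0, 0, 0, 255], [0, 0, 0, 0, 255], [0, 0, 0, 0, 255], [0, 0, 0, 0, 255], [0, 0, 0, 0, 255], [0, 0, 0, 0, 255], [0, 0, 0, 0, 255], [0, 0, 0, 0, 255]]
  ]
}}

```text
t: 19.52
ee_pos: [0.4981, -0.1603, 0.2108]
tool_rot: [-177.5, -0.1, -7.5]
contact_force: [0.1, 0.3, -2.1]
width: 0.0295
```

Emit:
{"fn": "carry_out", "kwargs": {
  "series": [
    [[0, 0, 0, 0, 255], [0, 0, 0, 0, 255], [0, 0, 0, 0, 255], [0, 0, 0, 0, 255], [0, 0, 0, 0, 255], [0, 0, 0, 0, 255]]
  ]
}}

```text
t: 20.02
ee_pos: [0.4981, -0.1603, 0.2107]
tool_rot: [-177.5, -0.1, -7.5]
contact_force: [-1.1, 0.0, -2.2]
width: 0.0296
```

```bash
python3 - <<'E'
from fin import *
s=report(); snap('wrist','w16'); tilt('w16',s); report(); print(s['contact_force'],s['width'])
print(workorder.finish_job())
E
```

```text
t 20.02 tcp [ 0.4981 -0.1603  0.2107] rot [-177.4983   -0.0737   -7.4743] win [ 0.5314 -0.162   0.1268] aim [ 0.6863 -0.0581 -0.725 ] elev 46.5 az -4.8 range 0.1002 off [0.0002 0.0002 0.0002] ang 1.47 shift so window at L+.1*(-aim) [-0.     -0.0002 -0.0003]
[ 27.  11. -16. 110.   1.  60. -87.] [0.  0.1 0.  0.  0.  0.  0.1]
n 658 x 0.0002 0.0231 slope 55.39 res 0.0002
t 20.07 tcp [ 0.4982 -0.1603  0.2108] rot [-177.4972   -0.0769   -7.4764] win [ 0.5314 -0.162   0.1269] aim [ 0.6863 -0.0581 -0.725 ] elev 46.5 az -4.8 range 0.1002 off [0.0002 0.0002 0.0002] ang 1.47 shift so window at L+.1*(-aim) [-0.0001 -0.0002 -0.0004]
[ 27.  11. -16. 110.   1.  60. -87.] [-0.1  0.  -0.   0.   0.  -0.1  0. ]
[-1.0599  0.0365 -2.2242] 0.029592491507545934
the job is handed in; nothing more can be done
None
```

I scanned the carton label and then the red-caps bin label, and handed the job in at t = 20.1 s with the scanner still raised and steady on the bin label.

- **Carton:** I drew the black and yellow scanner out of the holster and held it still over the label for about 1.5 s. It was about 10 cm off and 2.5–3° from square. By my estimate it pointed within about 5 mm of the middle; the views differed by a few mm on where the window sits in the gripper.
- **Turning the scanner:** The moves cannot tilt the tool, so I went back to the holster and swung the scanner about 42° in the grip by pressing its nose lightly on the pocket's outer wall. The wrist force stayed around 3 N. The scanner also shifted about 12 mm in the grip, so I measured it again and corrected the aim.
- **Bin, last check:** The computed range is 100 mm, aimed under 1 mm from the label's middle and 1.5° from square. A scene-camera check of where the nose sits agreed to about 2–3 mm.
- **At hand-in:** The scanner's angle in the grip was stable, and the wrist carried only the scanner's weight, so nothing was touching it. In the last pictures the bins, carton and other things looked where they started; the carton was partly hidden by the arm in the top view.

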